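# Lock the cash box, draw the key and put it on its rest

## Task

The key has been left in the unlocked cash box on the hob cover. With the key, turn the lock clockwise until the latch arm has swung all the way over the lid under its catch (do not push the arm itself), turn the key back to the one position where it comes out, and draw it out, leaving the arm over the lid. Lay the key flat on the wooden worktop to the right of the hob (not on the hob cover) and let go of it, then take it again and set it level across both forks of the key rest, its mid-shank between them, without shifting the mug, the salt shaker or the tin.

Things in the scene. Friction and masses are not known exactly. Their poses are not given: they have to be found in the camera images.
- cash_box: Grey cash box on the hob cover (a board, top 48 mm above the worktop). Origin under the lock's axis, z up, x from lock to box. Steel lock case round the origin, 54 x 54 x 115 mm high; the box spans x 27 to 152 mm, 160 mm wide, lid 91 mm above the board (its handle 111). The lock needs the key's bit over -x to let it out.
- lock_top (a point): Middle of the keyhole on the lock case's top (z = 0.163), axes as cash_box; turning axis z. Keyhole 26 mm deep: 11 mm square plus a slot 9 mm wide to -x for the bit. The key comes out only with its x axis along this x within about 0.1 rad, after rising 40 mm. A fixed stop blocks it some 0.07 rad anticlockwise of that; clockwise it turns freely till it meets the latch.
- latch (a joint): Latch arm angle. 0: aside (1.1 rad anticlockwise of the box's x), unlocked; 1.1: stop, over the lid under its catch, locked. Starts at 0 to 0.12. The key's bit only pushes it clockwise (seen from above), after 0.25 to 0.4 rad free play: some 1.35 to 1.5 rad from its withdrawal position brings it to the stop. It stays, by 0.02 N m friction, when the key turns back.
- latch_tip (a point): Near the end of the steel latch arm that comes out of the lock case, 78 mm from the lock's axis, 96 mm above the board, on the arm's centre line; the arm is 12 mm wide, 5 mm thick.
- key_shank (a point): Mid-shank of the loose 70 g steel key, on its axis, 49 mm from the tip; z runs from tip to bow. 118 mm long; bare round shank 9 mm thick, 12 to 82 mm from the tip; one flat bit at the tip points to the key's -x, 15 mm from the axis, 5 x 12 mm. It starts upright in the lock, its tip 40 mm below the lock's top, turned 0 to 0.2 rad clockwise of its withdrawal position.
- key_bow (a point): Centre of the key's black bow, 102 mm from the tip; axes as key_shank. A flat grip 30 mm wide (x), 14 mm thick (y), 32 mm long (86 to 118 mm from the tip), to be pinched across the 14 mm (a grip of 25 N turns it). In the lock it is 62 mm above the lock's top.
- rest_forks (a point): Key rest on the worktop: dark wooden foot 84 x 44 x 8 mm with two steel wire Y-forks (5 mm wire) 50 mm apart along its x; z up. This point is half-way between them, 48 mm above the worktop, where mid-shank belongs; the key may lie either way round. Each V is 32 mm wide at its top, 59 mm above the worktop.
- mug: White mug with a handle, 89 x 120 x 98 mm, standing on the hob cover; origin at the centre of its underside. A bystander.
- salt_shaker: Salt shaker of glass with a grey top, 44 mm across, 90 mm high, standing on the hob cover; origin at the centre of its underside. A bystander.
- tin: Food tin, 57 mm across, 72 mm high, standing on the hob cover behind the box; origin at the centre of its underside. A bystander.
Mind the look-alikes: they are no part of the job. What is shaped like the part that bears rest_forks but blue or orange is not meant.

How it is judged (in metres and radians):
On the way, in this order (a step that is already met when the one before it is completed fails the run):
1. the key, still in the lock, has swung the latch arm over the lid (at least 0.95 rad) (value of joint latch above 0.95 rad and z of key_shank in the frame of lock_top below 0.02 m and horizontal distance between key_shank and lock_top below 0.012 m), for 0.1 s.
2. the key is drawn up out of the lock, the latch arm still over the lid (value of joint latch above 0.95 rad and z of key_shank in the frame of lock_top above 0.05 m), for 0.1 s.
3. the key lies on the worktop, level within about 15 degrees, with nothing of the robot on it (height (world z) of key_shank below 0.035 m and angle between key_shank's own z axis and vertical between 1.31 and 1.83 rad and contact force between each of the arm, the fingers and key below 0.05 N and linear speed of key below 0.03 m/s), for 0.2 s.
At the end, for the whole second after the job is handed in: The latch arm is over the lid (at least 0.95 of its 1.1 rad) and the key lies still in both forks of the key rest: mid-shank within 14 mm of the point between the forks, level within 8.5 degrees, along the rest within 11 degrees, either way round (distance between key_shank and rest_forks below 0.014 m and angle between key_shank's own z axis and vertical between 1.42 and 1.72 rad and angle between the z axis of key_shank and the x axis of rest_forks, either way round below 0.2 rad and value of joint latch above 0.95 rad and linear speed of key below 0.02 m/s); the robot touches nothing.
It fails at once if the mug shifted by more than 30 mm (distance of mug from where it was at the start of the episode above 0.03 m).
It fails at once if the salt shaker shifted by more than 30 mm (distance of salt_shaker from where it was at the start of the episode above 0.03 m).
It fails at once if the tin shifted by more than 30 mm (distance of tin from where it was at the start of the episode above 0.03 m).
It fails at once if the latch arm pushed by the robot instead of by the key (over 1 N) (contact force between any of the fingers, the arm and latch above 1 N).
It also fails if it takes over 67 s, if anything falls off the work surface, if the arm or the gripper's body presses on something with over 40 N, if the wrist force passes 120 N, or if a joint passes its speed limit or range.

## Robot

A 6-joint arm with a two-finger parallel gripper is mounted at the origin on a cart in front of the work surface, level with it; the furniture and walls round the work are solid. World frame = base frame: x ahead of the robot, y to its left, z up, the work surface at z = 0. Lengths are in mm, angles in rad, forces in N, time in s.
With the tool pointing down it reaches from about 275 to 750 mm from the base axis. Payload 10.2 kg.
Tool frame: the origin (TCP) lies at the very end of the fingers, on their centre line; the grasp point (between the pads) lies 19 mm behind it; z points along the fingers, y is the line along which they close (so a half turn about z gives the same grasp; the last joint's range is limited). The gripper opens to 85 mm and grips with 20 to 120 N. Pads are 22 mm wide; open, the fingers measure 114 mm over their backs; the gripper's body (76 mm by 85 mm) begins 54 mm behind the grasp point. The pads swing forward as they close: fully open they stand 13 mm farther back than shut.
Start: joints at [-1.453, 0.313, 1.498, -0, 1.331, -0.223], TCP at [175.464, -494.816, 206.194] pointing down, gripper open.
Joint ranges: [-2.94, 2.94], [-0.97, 2.17], [0.19, 2.56], [-1.23, 4.37], [0.02, 3.11], [-2.88, 2.88]. Speed limits (rad/s): [2.39, 2.39, 3.01, 3.14, 3.14, 3.14].

## Interface

Orientations are given as a unit quaternion [w, x, y, z].
In Python, from rig import telemetry, optics, ctrl gives the robot as it stands.
- The arm moves only by the tool servo_tool, never from a script. Its argument "deltas" is a list of rows, each a list of 3 entries, a list of its own where there are three numbers: the shift along the tool's x, y, z in units of 20 cm (1.0 is 20 cm), then the turn, a rotation vector about the tool's x, y, z in units of 90 degrees (1.0 is 90 degrees), then the opening, from 0 (shut) to 1 (fully open). A call has 1 to 8 rows; each row shifts and turns the commanded pose from where the row before left it, along the tool's axes as they then stand; what a row does not reach is not made up. A row lasts 1/10 s, in which the tool goes at most 50 mm and 8.59 degrees, less where a joint would pass 70% of its speed; a pose out of reach is approached as far as the arm can. A call with a number of a shift or a turn outside -1 to 1 is refused whole. A call with a gripper value outside its range is refused whole. The fingers move at their own pace and stop on an object; "squeeze" is the grip in N (left out, the last holds). Time passes only in rows, so rows that do not move let the fingers close. It gives the time, the measured TCP pose, the force, the opening and the grip force at its end, in the units of the state.
- telemetry.sense(): the state, without advancing time (a new reading comes with each control period).
- optics.capture(name): name is "scene" or "top" or "wrist"; returns the picture (400x640x3 uint8, blue, green, red); there is no depth.
- optics.camera_model(name): a dict with "vfov" (degrees; the focal length in pixels is half the picture's height over the tangent of half this angle, whatever the lens; pixels are square), "cx", "cy" (the principal point, pixels), "dist" ([k1, k2, p1, p2, k3] as OpenCV has them; the pictures are not rectified), "R" (3x3) and "t" (3): a world point X has camera coordinates R X + t; the wrist camera has in their place "mount" (4x4, takes a point from camera to tool coordinates, whose origin is the TCP and whose axes are the flange's). Camera axes: x right, y down, z forward; pixel columns grow to the right and rows downward; lengths in mm; the calibration is good to about 2 mm. A picture is of the moment at which its call begins: read the wrist's pose just before it. camera_model takes no time and is no camera call.
- ctrl.finish_job(): hands the job in; it is judged then, once.
The state is a dict: "time_s": time; "joints": joint angles; "dq": joint speeds; "tau": joint torques, N m; "eef_pos": TCP position; "ee_rot": TCP orientation; "force": force on the tool from outside, world axes, zero at the start; "wrist_torque": the same for the moment, N m; "grip_width": opening from 0.0 (shut) to 1.0 (fully open); "grip_force": force on a finger pad.
Only numpy, scipy, OpenCV 4.12 (cv2) and the standard library are available. Lean on these libraries where they do the work, as an engineer would, in place of code of your own. Each camera call takes 0.05 s, during which the arm holds its last target. There are 200 camera calls.

## Working session

There is one attempt and no reset: what is moved stays moved. The work goes in short steps, Python scripts to look and compute and a tool call to move; the robot and the scene stay as the last step left them, time stands still between calls to the robot, and variables do not carry over. Pictures are saved under pics/ and viewed, at most 10 in all, crops included, and the job is handed in when it is done.

Besides the shell and the picture viewer there is one more tool, called in YAML: its name, and indented under it one key for each argument. servo_tool: Moves the arm, as the interface text tells. Its arguments: {"type":"object","properties":{"deltas":{"type":"array"},"squeeze":{"type":"number"}},"required":["deltas"]}

```bash
mkdir -p pics; ls
python3 - <<'E'
from rig import telemetry, optics, ctrl
import cv2,numpy as np
s=telemetry.sense();print(s)
for n in("scene","top"):
    im=optics.capture(n);cv2.imwrite(f"pics/{n}0.png",im)
for n in("scene","top","wrist"):print(n,optics.camera_model(n))
E
```

```text
pics
{'time_s': 0.0, 'joints': array([-1.45339381e+00,  3.13449053e-01,  1.49847039e+00,  3.46527149e-05,
        1.33101356e+00, -2.23383610e-01]), 'dq': array([-2.80765327e-04, -1.52251024e-03, -1.60980774e-04, -7.49622449e-05,
        5.70738847e-04, -2.55394537e-03]), 'tau': array([-9.04090411e-04, -4.12261462e+01, -2.59751791e+01, -2.30320511e-04,
        4.02334321e-03, -8.24980361e-06]), 'eef_pos': array([ 175.43904849, -494.49707394,  205.62305421]), 'ee_rot': array([-6.68339870e-04,  9.85518669e-01,  1.69565630e-01,  5.23004157e-05]), 'force': array([-0.1326425 ,  0.619383  , -0.14409632]), 'wrist_torque': array([0.04914992, 0.03800883, 0.00468359]), 'grip_force': 0.0, 'grip_width': 1.001291088219025}
scene {'vfov': 47.227949113554715, 'cx': 308.2936816546367, 'cy': 196.49717782007747, 'dist': array([0.02021451, 0.        , 0.        , 0.        , 0.        ]), 'R': array([[-0.52618781, -0.85036698, -0.00154645],
       [-0.42925192,  0.26718034, -0.86276153],
       [ 0.73407709, -0.45331078, -0.5056087 ]]), 't': array([ 521.72634584,  320.77889648, 1028.74234967])}
top {'v
[... 169 characters left out ...]
12, -0.99951037,  0.00945662],
       [-0.99637471, -0.030484  , -0.07942393],
       [ 0.07967332, -0.00705343, -0.99679607]]), 't': array([ 222.19132296,  613.4170967 , 1446.69900235])}
wrist {'vfov': 62.98811701782054, 'cx': 313.61630241060305, 'cy': 202.5943009500347, 'dist': array([-0.0179386,  0.       ,  0.       ,  0.       ,  0.       ]), 'mount': array([[ 7.73871059e-04, -9.58687363e-01, -2.84460792e-01,
         7.19553863e+01],
       [ 9.99999699e-01,  7.27055995e-04,  2.70165288e-04,
         8.15088386e-01],
       [-5.21851237e-05, -2.84460915e-01,  9.58687637e-01,
        -1.69250871e+02],
       [ 0.00000000e+00,  0.00000000e+00,  0.00000000e+00,
         1.00000000e+00]])}
```

View pics/scene0.png

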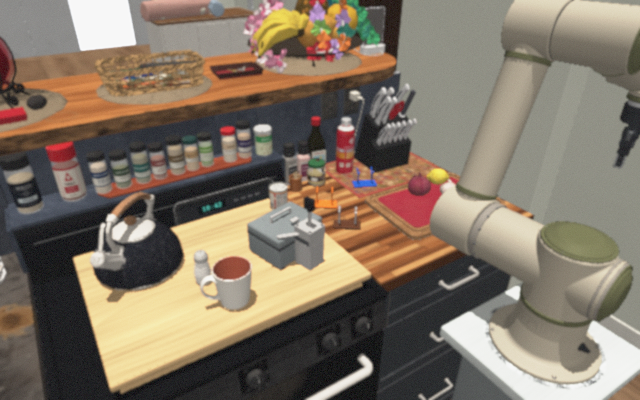

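View pics/top0.png

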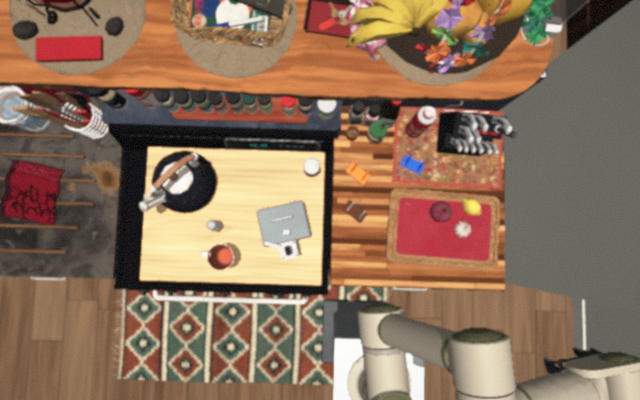

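Scene: cash box (285,235), lock case about (305,250). Rest candidates are dark (347,222), orange (325,202) and blue (364,183) in scene; in top they are dark (356,211), orange (357,173), blue (412,163). The dark one fits "dark wooden foot"; the other two are look-alikes. I'll confirm this in an enlarged crop.

```bash
cat > h.py <<'E'
from rig import telemetry, optics, ctrl
import cv2,numpy as np
from scipy.spatial.transform import Rotation as Ro
def pose():
    s=telemetry.sense();q=s['ee_rot'];return Ro.from_quat([q[1],q[2],q[3],q[0]]).as_matrix(),np.array(s['eef_pos'])
def cam(n,tool=None):
    m=optics.camera_model(n);f=200/np.tan(np.radians(m['vfov'])/2)
    K=np.array([[f,0,m['cx']],[0,f,m['cy']],[0,0,1]])
    if n=='wrist':
        T=np.eye(4);T[:3,:3],T[:3,3]=tool
        T=np.linalg.inv(T@np.array(m['mount']));return K,m['dist'],T[:3,:3],T[:3,3]
    return K,m['dist'],m['R'],m['t']
def ray(c,px):
    K,d,R,t=c;p=cv2.undistortPoints(np.array([[px]],float),K,d)[0,0]
    v=R.T@np.r_[p,1];return -R.T@t,v/np.linalg.norm(v)
def plane(c,px,z):
    o,v=ray(c,px);return o+v*(z-o[2])/v[2]
def two(c1,p1,c2,p2):
    o,v=ray(c1,p1);a,b=ray(c2,p2)
    s=np.linalg.lstsq(np.c_[v,-b],a-o,rcond=None)[0];P=o+v*s[0];Q=a+b*s[1]
    return (P+Q)/2,np.linalg.norm(P-Q)
def proj(c,X):
    K,d,R,t=c;return cv2.projectPoints(np.array(X,float).reshape(-1,1,3),cv2.Rodrigues(np.array(R))[0],np.array(t,float),K,d)[0][:,0]
def snap(name):
    tl=pose() ;im=optics.capture(name);return im,cam(name,tl)
E
python3 - <<'E'
from h import *
a=cv2.imread('pics/top0.png');b=cv2.imread('pics/scene0.png')
A=cv2.resize(a[140:270,250:430],None,fx=4.4,fy=4.4,interpolation=2)[:, :792]
A=cv2.resize(a[145:265,250:420],(395,279),interpolation=2);B=cv2.resize(b[170:280,235:391],(395,279),interpolation=2)
A=cv2.resize(a[145:265,250:420],(790,558),interpolation=2)
cv2.imwrite('pics/c1.png',A)
cv2.imwrite('pics/c2.png',cv2.resize(b[170:275,240:390],(798,558),interpolation=2))
c=cam('top')
for n,p,z in[('lock',(289,250),163),('rest',(356,211),30),('mug',(221,257),146),('salt',(214,226),138),('tin',(312,166),120)]:print(n,plane(c,p,z).round())
E
```

```text
lock [460. 324. 163.]
rest [602.  97.  30.]
mug [430. 545. 146.]
salt [530. 574. 138.]
tin [743. 259. 120.]
```

View pics/c1.png

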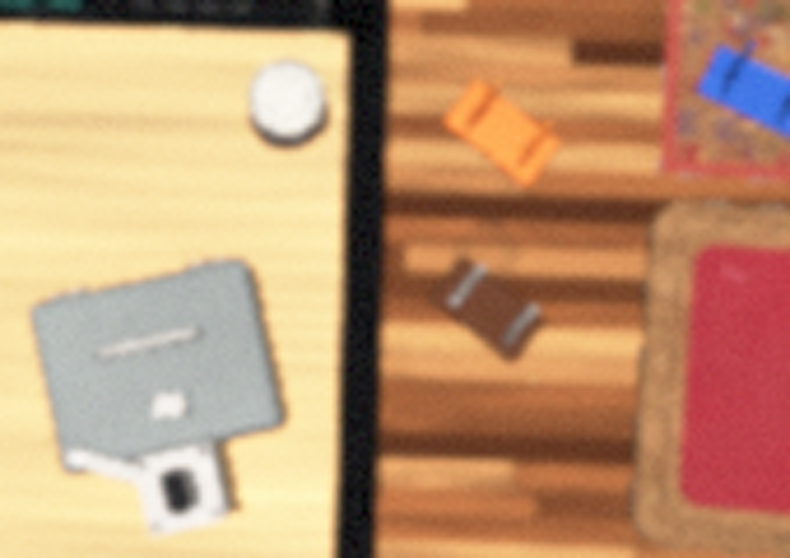

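View pics/c2.png

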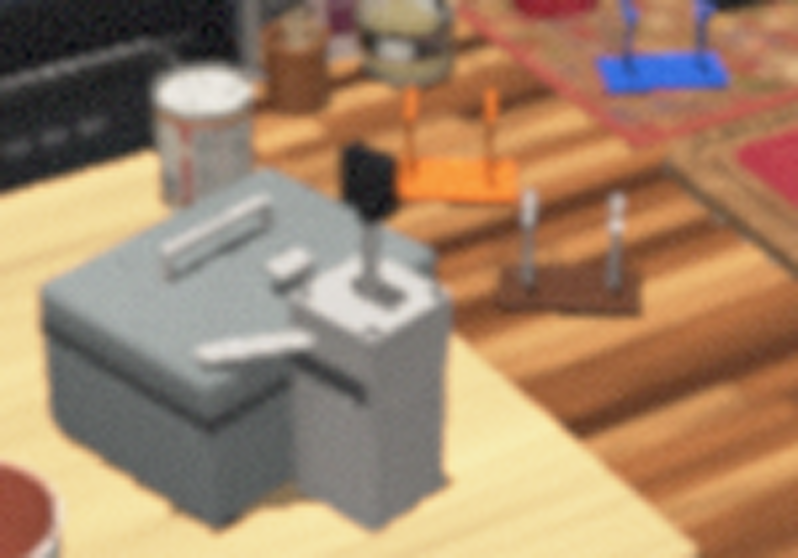

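The enlarged crops confirm it: the dark brown foot with steel forks (top crop (490,308), scene crop (568,260)) is the key rest. The orange and blue ones are look-alikes. The black bow is at scene crop (367,183) and top crop (180,490), and the latch arm is aside.

```bash
cat >> h.py <<'E'
def Rdown(a):  # tool z down, tool x at world yaw a
    return np.array([[np.cos(a),np.sin(a),0],[np.sin(a),-np.cos(a),0],[0,0,-1.]])
def plan(P,R,n=None,start=None):
    R0,P0=start or pose();P=np.array(P,float)
    rv=Ro.from_matrix(R0.T@R).as_rotvec()
    n=n or int(np.ceil(max(np.linalg.norm(P-P0)/44,np.degrees(np.linalg.norm(rv))/8.3,1)))
    Rc,Pc=R0,P0.copy()
    for i in range(n):
        d=Rc.T@((P-Pc)/(n-i));w=Ro.from_matrix(Rc.T@R).as_rotvec()/(n-i)
        a=np.round(d/200,3);b=np.round(w/(np.pi/2),3)
        print([a.tolist(),b.tolist()],end=', ' if (i+1)%8 else '\n\n')
        Pc=Pc+Rc@(a*200);Rc=Rc@Ro.from_rotvec(b*np.pi/2).as_matrix()
    print('\nend',Pc.round(1),n);return Rc,Pc
E
python3 - <<'E'
from h import *
ct,cs=cam('top'),cam('scene')
T=lambda u,v:(250+u/4.647,145+v/4.65)
S=lambda u,v:(240+u/5.32,170+v/5.314)
print('bow',two(ct,T(180,490),cs,S(367,183)))
L=[plane(ct,T(*p),139)[:2] for p in[(35,310),(245,262),(283,420),(65,465)]]
for i,j in[(3,0),(2,1)]:
    d=L[i]-L[j];d=-d;print('yaw',np.arctan2(d[1],d[0]),np.linalg.norm(d))
d=L[0]-L[1];print('yaw',np.arctan2(d[1],d[0])-np.pi/2,np.linalg.norm(d),np.mean(L,0))
f=[plane(ct,T(*p),52) for p in[(466,287),(521,324)]];print('forks',f,np.mean(f,0),np.linalg.norm(f[0]-f[1]))
print('hobedge',plane(ct,T(380,400),0),'board',plane(ct,T(640,450),0), 'front',plane(ct,(400,286),0))
plan([475,325,330],Rdown(3.3))
E
```

```text
bow (array([460.84230395, 323.44961844, 220.27824296]), np.float64(4.3420705244748))
yaw 0.23134163062519703 111.73873531718901
yaw 0.2673623071244817 115.39875311603627
yaw 0.25649900855953933 152.77183295504275 [546.01602567 345.46353256]
forks [array([615.00125831, 119.89606627,  52.        ]), array([588.20489701,  77.61904505,  52.        ])] [601.60307766  98.75755566  52.        ] 50.05388598929244
hobedge [528.99455305 180.29662487   0.        ] board [496.18649811 -23.59080191   0.        ] front [339.06120802 -70.22110875   0.        ]
[[0.132, -0.16, -0.029], [0.0, -0.0, -0.09]], [[0.154, -0.14, -0.029], [0.0, -0.0, -0.09]], [[0.172, -0.117, -0.029], [0.0, -0.0, -0.09]], [[0.187, -0.091, -0.029], [0.0, -0.0, -0.09]], [[0.198, -0.064, -0.029], [0.0, -0.0, -0.09]], [[0.205, -0.036, -0.03], [0.0, -0.0, -0.09]], [[0.208, -0.007, -0.029], [0.0, -0.0, -0.09]], [[0.206, 0.023, -0.03], [0.0, -0.0, -0.09]]

[[0.201, 0.052, -0.029], [0.0, -0.0, -0.09]], [[0.192, 0.079, -0.03], [0.0, -0.0, -0.089]], [[0.179, 0.105, -0.029], [0.0, -0.0, -0.09]], [[0.162, 0.13, -0.03], [0.0, -0.0, -0.089]], [[0.143, 0.151, -0.029], [0.0, -0.0, -0.09]], [[0.12, 0.17, -0.03], [0.0, -0.0, -0.089]], [[0.095, 0.185, -0.029], [0.0, -0.0, -0.09]], [[0.068, 0.196, -0.03], [0.0, -0.0, -0.089]]

[[0.04, 0.204, -0.029], [0.0, -0.0, -0.09]], [[0.011, 0.207, -0.03], [0.0, -0.0, -0.089]], [[-0.018, 0.207, -0.029], [0.0, -0.0, -0.09]], [[-0.046, 0.203, -0.03], [0.0, -0.0, -0.089]], [[-0.075, 0.194, -0.029], [0.001, -0.0, -0.09]], 
end [475.1 325.1 330. ] 21
```

servo_tool:
  deltas:
    - [[0.132,-0.16,-0.029],[0,0,-0.09],1]
    - [[0.154,-0.14,-0.029],[0,0,-0.09],1]
    - [[0.172,-0.117,-0.029],[0,0,-0.09],1]
    - [[0.187,-0.091,-0.029],[0,0,-0.09],1]
    - [[0.198,-0.064,-0.029],[0,0,-0.09],1]
    - [[0.205,-0.036,-0.03],[0,0,-0.09],1]
    - [[0.208,-0.007,-0.029],[0,0,-0.09],1]
    - [[0.206,0.023,-0.03],[0,0,-0.09],1]

```text
time_s: 0.9
eef_pos: [289.7, -180.7, 253.1]
ee_rot: [0.0, 0.739, 0.673, 0.0]
force: [0.6, -1.2, 0.5]
grip_width: 1.002
grip_force: 0.0
```

servo_tool:
  deltas:
    - [[0.201,0.052,-0.029],[0,0,-0.09],1]
    - [[0.192,0.079,-0.03],[0,0,-0.089],1]
    - [[0.179,0.105,-0.029],[0,0,-0.09],1]
    - [[0.162,0.13,-0.03],[0,0,-0.089],1]
    - [[0.143,0.151,-0.029],[0,0,-0.09],1]
    - [[0.12,0.17,-0.03],[0,0,-0.089],1]
    - [[0.095,0.185,-0.029],[0,0,-0.09],1]
    - [[0.068,0.196,-0.03],[0,0,-0.089],1]

```text
time_s: 1.7
eef_pos: [403.9, 131.7, 300.3]
ee_rot: [-0.0, 0.266, 0.964, -0.0]
force: [0.7, -0.6, -0.8]
grip_width: 0.998
grip_force: 0.0
```

servo_tool:
  deltas:
    - [[0.04,0.204,-0.029],[0,0,-0.09],1]
    - [[0.011,0.207,-0.03],[0,0,-0.089],1]
    - [[-0.018,0.207,-0.029],[0,0,-0.09],1]
    - [[-0.046,0.203,-0.03],[0,0,-0.089],1]
    - [[-0.075,0.194,-0.029],[0,0,-0.09],1]
    - [[0,0,0],[0,0,0],1]
    - [[0,0,0],[0,0,0],1]

```text
time_s: 2.4
eef_pos: [474.9, 325.2, 328.6]
ee_rot: [-0.001, -0.079, 0.997, -0.0]
force: [-0.2, 0.4, 1.4]
grip_width: 0.994
grip_force: 0.0
```

Run:
```python
from h import *
im,c=snap('wrist');cv2.imwrite('pics/w1.png',im)
R,P=pose();print(P.round(1),R.round(3),telemetry.sense()['joints'].round(2))
print(proj(c,[[460,324,225],[460,324,163],[460,324,241]]).round())
```

```text
[474.9 324.5 329.1] [[-0.988 -0.157 -0.001]
 [-0.157  0.988 -0.001]
 [ 0.001 -0.001 -1.   ]] [ 0.4   0.38  1.09 -0.    1.67 -1.33]
[[316. 177.]
 [316. 164.]
 [316. 181.]]
```

View pics/w1.png

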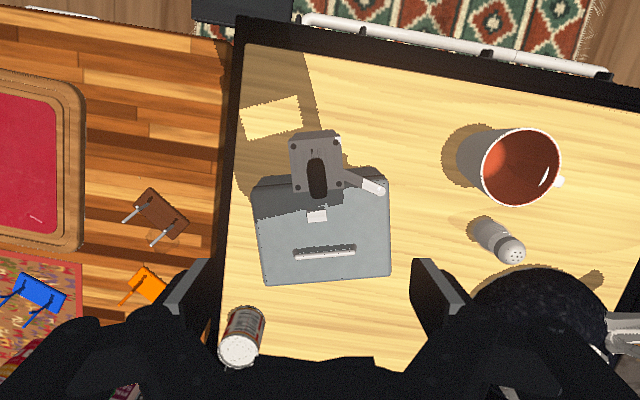

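Wrist view: bow at (317,178) on the lock case (289–345,133–195), latch arm to the right at (370,183). The dark rest is at (160,213) with fork tops about (130,215) and (165,238). Mug is at (520,165), salt at (510,250), tin at (240,340).

Run:
```python
from h import *
im=cv2.imread('pics/w1.png');c=cam('wrist',pose())
g=im.max(2).astype(int)
m=np.zeros(g.shape,np.uint8);m[150:204,300:335]=(g[150:204,300:335]<60)*255
n,l,st,ce=cv2.connectedComponentsWithStats(m);k=1+st[1:,4].argmax();print('bow',ce[k],st[k])
p=np.argwhere(l==k)[:,::-1].astype(np.float32);r=cv2.minAreaRect(p);print(r);print(plane(c,ce[k],230))
yaw=lambda a,b,z:(lambda d:np.arctan2(d[1],d[0]))(plane(c,b,z)-plane(c,a,z))
bx=cv2.boxPoints(r);e=[bx[1]-bx[0],bx[2]-bx[1]];e=max(e,key=np.linalg.norm)
a=np.array(r[0]);print('bow long yaw',yaw(a-e/2,a+e/2,241))
print('lid bottom',yaw((265,284),(390,270),139)-np.pi/2)
print('lid L',yaw((252,187),(265,284),139),'R',yaw((388,180),(391,270),139))
print('lid corners',plane(c,(265,284),139),plane(c,(390,271),139))
print('lock corners',[plane(c,q,163)[:2].round(1) for q in[(289,143),(337,132),(345,183),(293,193)]])
z=np.zeros((0,))
cv2.imwrite('pics/c3.png',np.hstack([cv2.resize(im[120:300,240:400],(480,540),interpolation=2),cv2.resize(im[170:260,110:200],(300,300),interpolation=2)if 0 else cv2.resize(im[170:260,105:158],(318,540),interpolation=2)]))
cv2.imwrite('pics/c3.png',np.hstack([cv2.resize(im[120:205,280:395],(460,340),interpolation=2),cv2.resize(im[175:260,110:195],(340,340),interpolation=2)]))
```

```text
bow [316.514377   179.05750799] [307 158  20  41 626]
((316.4039001464844, 178.27947998046875), (40.3099365234375, 17.776020050048828), 82.40535736083984)
[461.12331789 323.89274449 230.        ]
bow long yaw 0.2904142565080936
lid bottom 0.2831350907520529
lid L 0.234039871810336 R 0.2560200077634221
lid corners [622.31273054 285.91478151 139.        ] [580.27109536 435.30484424 139.        ]
lock corners [array([443. , 293.1]), array([424.5, 339.4]), array([475.1, 357.1]), array([494.5, 304.5])]
```

View pics/c3.png

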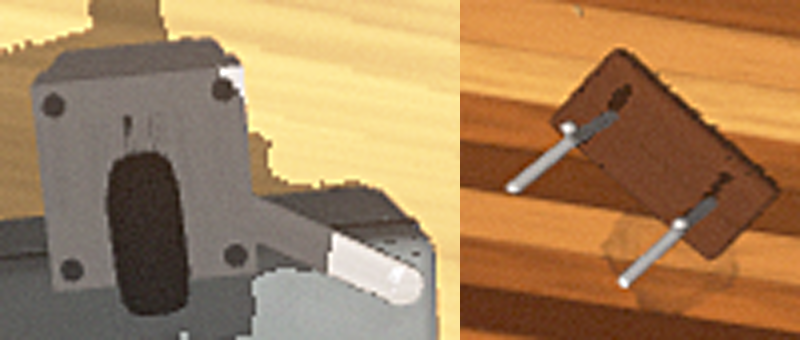

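Lock-top bolts are at crop (53,105), (221,90), (236,255), (72,269). The bow's long axis is nearly parallel to the lock sides. The rest with steel forks is confirmed.

Run:
```python
from h import *
c=cam('wrist',pose())
q=lambda u,v:(280+u/4-.4,120+v/4-.4)
B=np.array([plane(c,q(*p),163)[:2] for p in[(53,105),(221,90),(236,255),(72,269)]])
d=B[3]-B[0]+B[2]-B[1];e=B[1]-B[0]+B[2]-B[3]
print('lock',B.mean(0),'yaw',np.arctan2(d[1],d[0]),np.arctan2(e[1],e[0])-np.pi/2,[np.linalg.norm(B[i]-B[i-1]) for i in range(4)])
for a,b in[((107,180),(118,300)),((182,180),(188,300)),((143,155),(153,315))]:
    A,D=plane(c,q(*a),241),plane(c,q(*b),241);D-=A;print(np.arctan2(D[1],D[0]),np.linalg.norm(D),A+D/2)
print('bow',plane(c,q(148,237),241))
```

```text
lock [460.89148924 323.84142931] yaw 0.2622806579947846 0.2461402607342955 [np.float64(43.227140727038886), np.float64(42.93713593180237), np.float64(43.26703606360511), np.float64(43.419999326382445)]
0.24256422554330634 24.803727211534202 [460.46218094 316.53300487 241.        ]
0.21759918511288745 24.75881313642548 [458.16018576 330.95479422 241.        ]
0.22187869613078962 32.95315855228416 [458.44318764 323.45660046 241.        ]
bow [458.56670228 323.45846435 241.        ]
```

Run:
```python
from h import *
plan([460.5,324,209],Rdown(3.37))
```

```text
[[0.024, 0.003, 0.2], [-0.0, -0.0, -0.015]], [[0.023, 0.004, 0.2], [-0.0, -0.0, -0.015]], [[0.024, 0.004, 0.201], [-0.0, -0.001, -0.015]], 
end [460.4 324.  209. ] 3
```

servo_tool:
  deltas:
    - [[0.035,0.006,0.1],[0,0,-0.022],0.7]
    - [[0.036,0.005,0.1],[0,0,-0.023],0.6]
    - [[0,0,0.2],[0,0,0],0.5]
    - [[0,0,0.1],[0,0,0],0.5]
    - [[0,0,0.1],[0,0,0],0.5]
    - [[0,0,0],[0,0,0],0.5]
  squeeze: 60

```text
time_s: 3.05
eef_pos: [459.6, 323.0, 207.7]
ee_rot: [-0.002, -0.113, 0.994, -0.001]
force: [0.1, 0.4, 0.1]
grip_width: 0.499
grip_force: 0.0
```

servo_tool:
  deltas:
    - [[0,0,0],[0,0,0],0.3]
    - [[0,0,0],[0,0,0],0]
    - [[0,0,0],[0,0,0],0]
    - [[0,0,0],[0,0,0],0]
    - [[0,0,0],[0,0,0],0]

```text
time_s: 3.55
eef_pos: [461.4, 324.9, 211.4]
ee_rot: [0.002, -0.114, 0.993, 0.0]
force: [-0.1, -0.5, 5.7]
grip_width: 0.134
grip_force: 59.0
```

Run:
```python
from h import *
s=telemetry.sense();print(s['time_s'],s['eef_pos'],s['ee_rot'],s['force'],s['wrist_torque'],s['grip_width'],s['grip_force'],s['joints'])
```

```text
3.55 [461.42218592 324.86930833 211.35905416] [ 1.66014957e-03 -1.14302204e-01  9.93444540e-01  4.43204449e-04] [-0.11008625 -0.46042393  5.7258375 ] [-0.07165122 -0.00439197  0.01912247] 0.13382136441307313 58.97350609302521 [ 4.05921004e-01  3.94450548e-01  1.36992215e+00 -1.06817212e-04
  1.37378497e+00 -1.39396008e+00]
```

servo_tool:
  deltas:
    - [[0,0,0],[0,0,0.08],0]
    - [[0,0,0],[0,0,0.08],0]
    - [[0,0,0],[0,0,0.08],0]
    - [[0,0,0],[0,0,0.08],0]
    - [[0,0,0],[0,0,0.08],0]
    - [[0,0,0],[0,0,0.08],0]
    - [[0,0,0],[0,0,0.08],0]
    - [[0,0,0],[0,0,0.08],0]

```text
time_s: 4.35
eef_pos: [461.1, 324.7, 211.3]
ee_rot: [0.001, 0.381, 0.925, 0.001]
force: [-0.3, -1.2, 7.6]
grip_width: 0.137
grip_force: 59.1
```

```bash
cat > st.py <<'E'
from h import *
s=telemetry.sense();R,P=pose()
print(s['time_s'],P.round(1),'yaw x',np.arctan2(R[1,0],R[0,0]).round(3),'z',R[:,2].round(3),s['force'].round(1),s['wrist_torque'].round(3),s['grip_width'],s['grip_force'],s['joints'].round(2))
E
python3 st.py
```

```text
4.35 [461.1 324.7 211.3] yaw x 2.36 z [ 0.002  0.001 -1.   ] [-0.3 -1.2  7.6] [-0.267  0.304  0.042] 0.1366271931761066 59.082027117256075 [ 0.41  0.39  1.37 -0.    1.37 -0.38]
```

servo_tool:
  deltas:
    - [[0,0,0],[0,0,0.07],0]
    - [[0,0,0],[0,0,0.07],0]
    - [[0,0,0],[0,0,0.06],0]
    - [[0,0,0],[0,0,0.04],0]
    - [[0,0,0],[0,0,0],0]

```text
time_s: 4.85
eef_pos: [460.9, 324.7, 211.3]
ee_rot: [0.001, 0.546, 0.838, 0.001]
force: [-1.5, -0.7, 8.6]
grip_width: 0.135
grip_force: 59.2
```

```bash
python3 st.py
python3 - <<'E'
from h import *
im=optics.capture('top');im2=optics.capture('scene')
cv2.imwrite('pics/c4.png',np.hstack([cv2.resize(im[190:270,250:330],(400,400),interpolation=2),cv2.resize(im2[200:280,240:320],(400,400),interpolation=2)]))
E
```

```text
4.85 [460.9 324.7 211.3] yaw x 1.987 z [ 0.002  0.001 -1.   ] [-1.5 -0.7  8.6] [-0.299  0.548 -0.   ] 0.13478397044521995 59.20960175804794 [ 0.41  0.39  1.37 -0.    1.38 -0.01]
```

View pics/c4.png

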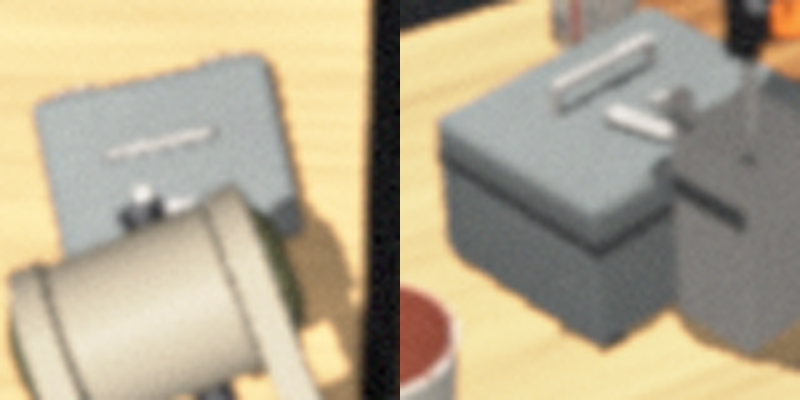

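The latch has swung most of the way over the lid, with its tip at scene px about (282,223). There is no stop torque yet, so I'll keep turning.

servo_tool:
  deltas:
    - [[0,0,0],[0,0,0.02],0]
    - [[0,0,0],[0,0,0.02],0]
    - [[0,0,0],[0,0,0],0]

```text
time_s: 5.25
eef_pos: [460.8, 324.7, 211.3]
ee_rot: [0.0, 0.571, 0.821, 0.001]
force: [-1.9, -2.4, 7.0]
grip_width: 0.132
grip_force: 59.2
```

```bash
python3 st.py
```

```text
5.25 [460.8 324.7 211.3] yaw x 1.925 z [ 0.002  0.001 -1.   ] [-1.9 -2.4  7. ] [-0.304  0.679 -0.012] 0.13154463823515938 59.22949170693755 [ 0.41  0.39  1.37 -0.    1.38  0.05]
```

servo_tool:
  deltas:
    - [[0,0,0],[0,0,0.02],0]
    - [[0,0,0],[0,0,0.02],0]
    - [[0,0,0],[0,0,0],0]

```text
time_s: 5.55
eef_pos: [460.8, 324.8, 211.3]
ee_rot: [0.0, 0.597, 0.802, 0.001]
force: [-3.1, -1.1, 8.5]
grip_width: 0.13
grip_force: 59.2
```

```bash
python3 st.py;python3 - <<'E'
from h import *
im2=optics.capture('scene')
A=cv2.resize(im2[200:260,260:320],(600,600),interpolation=2)
c=cam('scene')
for q,col in((0.95,(0,0,255)),(1.1,(0,255,0))):
    a=0.254+1.1-q;
    for r in(60,78,84):
        p=proj(c,[[460.9+r*np.cos(a),323.8+r*np.sin(a),144+2.5]])[0];cv2.circle(A,(int((p[0]-260+.5)*10),int((p[1]-200+.5)*10)),3,col,-1)
cv2.imwrite('pics/c5.png',A)
E
```

```text
5.55 [460.8 324.8 211.3] yaw x 1.862 z [ 0.002  0.001 -1.   ] [-3.1 -1.1  8.5] [-0.246  0.675 -0.024] 0.12986990730640888 59.24070046283305 [0.41 0.39 1.37 0.   1.38 0.11]
```

View pics/c5.png

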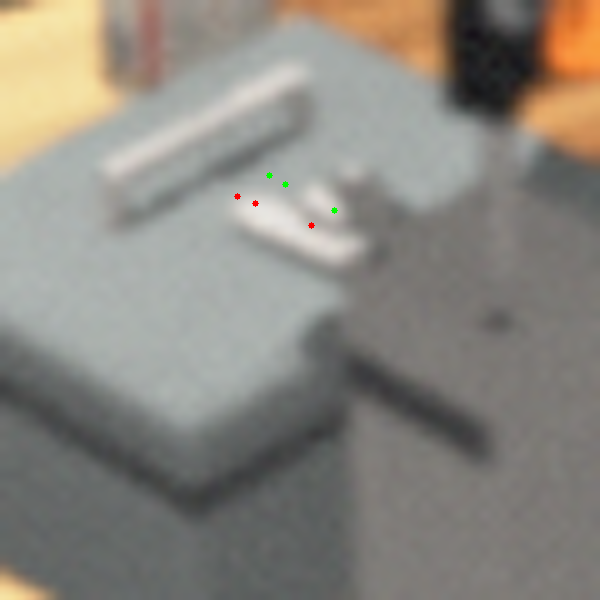

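The arm (tip at (245,212)) lies just short of the 0.95 rad mark (red). I'll keep turning.

servo_tool:
  deltas:
    - [[0,0,0],[0,0,0.03],0]
    - [[0,0,0],[0,0,0.03],0]
    - [[0,0,0],[0,0,0.02],0]
    - [[0,0,0],[0,0,0],0]
  squeeze: 80

```text
time_s: 6.0
eef_pos: [460.8, 324.8, 211.3]
ee_rot: [0.0, 0.646, 0.763, 0.001]
force: [-3.1, -0.5, 9.9]
grip_width: 0.121
grip_force: 79.3
```

```bash
python3 st.py;python3 - <<'E'
from h import *
im2=optics.capture('scene')
A=cv2.resize(im2[200:260,260:320],(600,600),interpolation=2)
c=cam('scene')
for q,col in((0.95,(0,0,255)),(1.1,(0,255,0))):
    a=0.254+1.1-q;
    for r in(60,78,84):
        p=proj(c,[[460.9+r*np.cos(a),323.8+r*np.sin(a),144+2.5]])[0];cv2.circle(A,(int((p[0]-260+.5)*10),int((p[1]-200+.5)*10)),3,col,-1)
cv2.imwrite('pics/c6.png',A[100:350,150:450])
E
```

```text
6.0 [460.8 324.8 211.3] yaw x 1.736 z [ 0.001  0.001 -1.   ] [-3.1 -0.5  9.9] [-0.204  0.791  0.033] 0.12129211589682366 79.32377317920327 [0.41 0.39 1.37 0.   1.38 0.24]
```

View pics/c6.png

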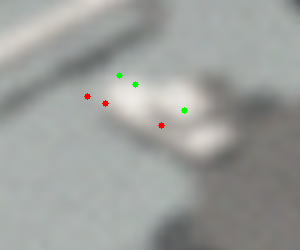

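The arm's tip is now between the 0.95 and 1.1 marks, close to the catch. I'll turn a little more until it seats.

servo_tool:
  deltas:
    - [[0,0,0],[0,0,0.03],0]
    - [[0,0,0],[0,0,0.02],0]
    - [[0,0,0],[0,0,0],0]

```text
time_s: 6.35
eef_pos: [460.7, 324.9, 211.4]
ee_rot: [0.0, 0.676, 0.737, 0.001]
force: [-2.3, 0.2, 8.8]
grip_width: 0.125
grip_force: 79.4
```

```bash
cat > tip.py <<'E'
from h import *
im=optics.capture('scene');c=cam('scene')
cx,cy=[x for x in proj(c,[[460.9+70*np.cos(.3),323.8+70*np.sin(.3),146.5]])[0]]
hsv=im.astype(int);m=np.zeros(im.shape[:2],np.uint8)
r=(slice(212,232),slice(276,300));m[r]=(hsv[r].min(2)>175)*255
n,l,st,ce=cv2.connectedComponentsWithStats(m)
for i in range(1,n):
    if st[i,4]>2:
        y,x=np.where(l==i);k=x.argmin();p=(x[k],y[x==x[k]].mean());X=plane(c,p,146.5)-[460.9,323.8,0]
        Y=plane(c,ce[i],146.5)-[460.9,323.8,0]
        print(st[i],'leftmost',p,np.hypot(*X[:2]).round(1),'latch~',(1.354-np.arctan2(X[1],X[0])).round(3),'| centroid',np.hypot(*Y[:2]).round(1),(1.354-np.arctan2(Y[1],Y[0])).round(3))
E
python3 st.py; python3 tip.py
```

```text
6.35 [460.7 324.9 211.4] yaw x 1.658 z [ 0.001  0.001 -1.   ] [-2.3  0.2  8.8] [-0.129  0.802  0.097] 0.12455263731373678 79.38072955235839 [0.41 0.39 1.37 0.   1.38 0.32]
[276 212   6   3  12] leftmost (np.int64(276), np.float64(213.0)) 118.5 latch~ 1.055 | centroid 116.1 1.093
[285 216  12   6  47] leftmost (np.int64(285), np.float64(218.5)) 82.2 latch~ 1.01 | centroid 70.4 1.125
[294 223   3   2   5] leftmost (np.int64(294), np.float64(223.5)) 48.9 latch~ 0.942 | centroid 47.5 0.974
```

servo_tool:
  deltas:
    - [[0,0,0],[0,0,0.03],0]
    - [[0,0,0],[0,0,0],0]
    - [[0,0,0],[0,0,0],0]

```text
time_s: 6.7
eef_pos: [460.6, 324.9, 211.4]
ee_rot: [0.0, 0.693, 0.721, 0.001]
force: [-3.0, -0.9, 8.8]
grip_width: 0.125
grip_force: 79.4
```

```bash
python3 st.py; python3 tip.py
```

```text
6.7 [460.6 324.9 211.4] yaw x 1.612 z [ 0.001  0.001 -1.   ] [-3.  -0.9  8.8] [-0.153  0.952  0.032] 0.12479458968439198 79.42986784502864 [0.41 0.39 1.37 0.   1.38 0.37]
[276 212   6   3  12] leftmost (np.int64(276), np.float64(213.0)) 118.5 latch~ 1.055 | centroid 116.1 1.093
[285 216  13   6  53] leftmost (np.int64(285), np.float64(218.5)) 82.2 latch~ 1.01 | centroid 70.0 1.149
[294 223   3   2   5] leftmost (np.int64(294), np.float64(223.5)) 48.9 latch~ 0.942 | centroid 47.5 0.974
```

The tip has stopped moving, so the latch is at its stop. Turning back.

servo_tool:
  deltas:
    - [[0,0,0],[0,0,-0.08],0]
    - [[0,0,0],[0,0,-0.09],0]
    - [[0,0,0],[0,0,-0.09],0]
    - [[0,0,0],[0,0,-0.09],0]
    - [[0,0,0],[0,0,-0.09],0]
    - [[0,0,0],[0,0,-0.09],0]
    - [[0,0,0],[0,0,-0.09],0]
    - [[0,0,0],[0,0,-0.09],0]

```text
time_s: 7.55
eef_pos: [461.4, 325.0, 211.4]
ee_rot: [0.001, 0.203, 0.979, 0.001]
force: [0.3, 0.4, 7.5]
grip_width: 0.118
grip_force: 79.0
```

servo_tool:
  deltas:
    - [[0,0,0],[0,0,-0.06],0]
    - [[0,0,0],[0,0,-0.06],0]
    - [[0,0,0],[0,0,-0.02],0]
    - [[0,0,0],[0,0,0],0]

```text
time_s: 7.95
eef_pos: [461.4, 325.0, 211.5]
ee_rot: [0.002, 0.097, 0.995, 0.001]
force: [-0.3, -0.2, 6.8]
grip_width: 0.125
grip_force: 79.0
```

```bash
python3 st.py; python3 tip.py
```

```text
7.95 [461.4 325.  211.5] yaw x 2.948 z [ 0.003  0.002 -1.   ] [-0.3 -0.2  6.8] [ 0.144 -0.064 -0.035] 0.12471409961693575 79.00795270688832 [ 0.41  0.39  1.37  0.    1.37 -0.97]
[276 212   6   3  12] leftmost (np.int64(276), np.float64(213.0)) 118.5 latch~ 1.055 | centroid 116.1 1.093
[285 216  14   6  55] leftmost (np.int64(285), np.float64(218.5)) 82.2 latch~ 1.01 | centroid 69.4 1.158
[294 223   3   2   5] leftmost (np.int64(294), np.float64(223.5)) 48.9 latch~ 0.942 | centroid 47.5 0.974
```

servo_tool:
  deltas:
    - [[0,0,0],[0,0,-0.03],0]
    - [[0,0,0],[0,0,-0.03],0]
    - [[0,0,0],[0,0,0],0]

```text
time_s: 8.3
eef_pos: [461.5, 325.0, 211.4]
ee_rot: [0.002, 0.05, 0.999, 0.001]
force: [-0.1, -0.1, 6.1]
grip_width: 0.125
grip_force: 79.0
```

```bash
python3 st.py
```

```text
8.3 [461.5 325.  211.4] yaw x 3.042 z [ 0.003  0.002 -1.   ] [-0.1 -0.1  6.1] [ 0.125 -0.055  0.032] 0.1249794798192072 79.00833399966359 [ 0.41  0.39  1.37  0.    1.37 -1.07]
```

servo_tool:
  deltas:
    - [[0,0,0],[0,0,-0.03],0]
    - [[0,0,0],[0,0,-0.02],0]
    - [[0,0,0],[0,0,0],0]

```text
time_s: 8.6
eef_pos: [461.5, 325.1, 211.4]
ee_rot: [0.002, 0.011, 1.0, 0.001]
force: [0.0, 0.3, 8.6]
grip_width: 0.126
grip_force: 79.0
```

```bash
python3 st.py
```

```text
8.6 [461.5 325.1 211.4] yaw x 3.12 z [ 0.004  0.002 -1.   ] [0.  0.3 8.6] [ 0.116 -0.058 -0.012] 0.12556396187765184 79.0091874729842 [ 0.41  0.39  1.37  0.    1.37 -1.14]
```

servo_tool:
  deltas:
    - [[0,0,0],[0,0,-0.03],0]
    - [[0,0,0],[0,0,-0.02],0]
    - [[0,0,0],[0,0,0],0]

```text
time_s: 8.9
eef_pos: [461.5, 325.1, 211.4]
ee_rot: [0.002, -0.029, 1.0, 0.001]
force: [0.9, 0.6, 7.4]
grip_width: 0.122
grip_force: 79.0
```

```bash
python3 st.py
```

```text
8.9 [461.5 325.1 211.4] yaw x -3.084 z [ 0.004  0.002 -1.   ] [0.9 0.6 7.4] [ 0.136 -0.066 -0.006] 0.12197302993508607 79.00935505516827 [ 0.41  0.39  1.37  0.    1.37 -1.22]
```

servo_tool:
  deltas:
    - [[0,0,0],[0,0,-0.03],0]
    - [[0,0,0],[0,0,-0.02],0]
    - [[0,0,0],[0,0,0],0]

```text
time_s: 9.2
eef_pos: [461.5, 325.1, 211.4]
ee_rot: [0.002, -0.068, 0.998, 0.001]
force: [0.7, 1.4, 6.7]
grip_width: 0.126
grip_force: 79.0
```

```bash
python3 st.py
```

```text
9.2 [461.5 325.1 211.4] yaw x -3.006 z [ 0.004  0.002 -1.   ] [0.7 1.4 6.7] [ 0.153 -0.113 -0.03 ] 0.12635254628210582 79.00929973460734 [ 0.41  0.39  1.37  0.    1.37 -1.3 ]
```

servo_tool:
  deltas:
    - [[0,0,-0.015],[0,0,0],0]
    - [[0,0,-0.015],[0,0,0],0]
    - [[0,0,0],[0,0,0],0]

```text
time_s: 9.5
eef_pos: [460.8, 324.7, 216.0]
ee_rot: [0.0, -0.067, 0.998, 0.0]
force: [-0.3, -0.4, -1.8]
grip_width: 0.129
grip_force: 78.3
```

```bash
python3 st.py
```

```text
9.5 [460.8 324.7 216. ] yaw x -3.007 z [ 0.  0. -1.] [-0.3 -0.4 -1.8] [-0.042  0.06  -0.013] 0.12911097367579724 78.27722776215523 [ 0.41  0.39  1.36 -0.    1.39 -1.3 ]
```

servo_tool:
  deltas:
    - [[0,0,-0.015],[0,0,0],0]
    - [[0,0,-0.015],[0,0,0],0]
    - [[0,0,0],[0,0,0],0]

```text
time_s: 9.8
eef_pos: [460.9, 324.7, 222.1]
ee_rot: [0.0, -0.067, 0.998, 0.0]
force: [-0.6, 0.2, -0.7]
grip_width: 0.122
grip_force: 78.3
```

```bash
python3 st.py
```

```text
9.8 [460.9 324.7 222.1] yaw x -3.007 z [ 0.001  0.    -1.   ] [-0.6  0.2 -0.7] [-0.012 -0.036  0.019] 0.12221157103390838 78.29090078361332 [ 0.41  0.39  1.35  0.    1.4  -1.3 ]
```

The key is rising freely. Continuing.

servo_tool:
  deltas:
    - [[0,0,-0.04],[0,0,0],0]
    - [[0,0,-0.04],[0,0,0],0]
    - [[0,0,-0.04],[0,0,0],0]
    - [[0,0,0],[0,0,0],0]

```text
time_s: 10.2
eef_pos: [461.2, 324.9, 247.2]
ee_rot: [0.001, -0.067, 0.998, 0.0]
force: [-0.2, 0.1, 0.1]
grip_width: 0.119
grip_force: 78.3
```

```bash
python3 st.py;python3 tip.py
```

```text
10.2 [461.2 324.9 247.2] yaw x -3.007 z [ 0.002  0.001 -1.   ] [-0.2  0.1  0.1] [ 0.003 -0.047  0.014] 0.11926624023771665 78.33123251795769 [ 0.41  0.37  1.31  0.    1.46 -1.3 ]
[276 212   6   3  12] leftmost (np.int64(276), np.float64(213.0)) 118.5 latch~ 1.055 | centroid 116.1 1.093
[285 216  14   6  54] leftmost (np.int64(285), np.float64(219.0)) 80.6 latch~ 0.988 | centroid 69.4 1.167
[294 223   3   2   5] leftmost (np.int64(294), np.float64(223.5)) 48.9 latch~ 0.942 | centroid 47.5 0.974
```

servo_tool:
  deltas:
    - [[0,0,-0.1],[0,0,0],0]
    - [[0,0,-0.15],[0,0,0],0]
    - [[0,0,-0.15],[0,0,0],0]
    - [[0,0,0],[0,0,0],0]

```text
time_s: 10.65
eef_pos: [461.5, 325.1, 329.3]
ee_rot: [0.003, -0.067, 0.998, 0.001]
force: [0.0, 0.2, -0.3]
grip_width: 0.125
grip_force: 78.4
```

```bash
python3 st.py;python3 tip.py
python3 - <<'E'
from h import *
im,c=snap('wrist');im2=optics.capture('scene');im3=optics.capture('top')
cv2.imwrite('pics/c7.png',np.hstack([cv2.resize(im[130:330,200:440],(480,400),interpolation=2),cv2.resize(im2[130:290,260:380],(300,400),interpolation=2)]))
E
```

```text
10.65 [461.5 325.1 329.3] yaw x -3.007 z [ 0.006  0.003 -1.   ] [ 0.   0.2 -0.3] [-0.042 -0.017 -0.036] 0.12491767348883892 78.43415449373424 [ 0.41  0.35  1.13  0.    1.65 -1.3 ]
[276 212   6   3  12] leftmost (np.int64(276), np.float64(213.0)) 118.5 latch~ 1.055 | centroid 116.1 1.093
[285 216  14   6  56] leftmost (np.int64(285), np.float64(218.5)) 82.2 latch~ 1.01 | centroid 69.7 1.165
[294 223   3   2   5] leftmost (np.int64(294), np.float64(223.5)) 48.9 latch~ 0.942 | centroid 47.5 0.974
```

View pics/c7.png

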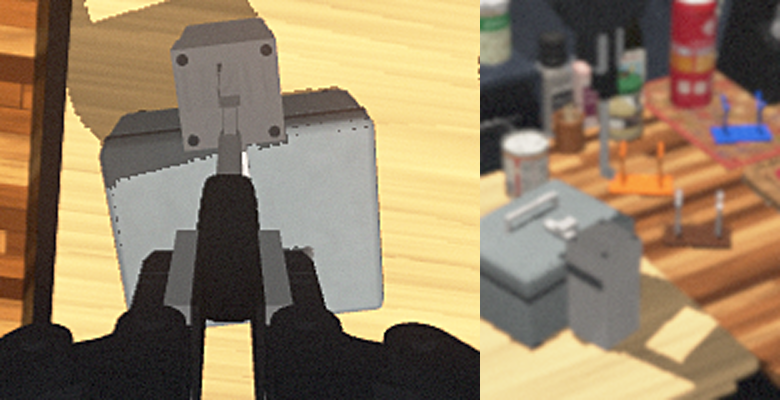

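The key is out with its bit pointing to the tool's +x, and the latch stays over the lid. Now I'll carry it to the worktop, turning the tool so the camera ends up above when tilted outward.

Run:
```python
from h import *
a=plan([455,150,300],Rdown(1.6))
a=plan([440,15,250],Rdown(0),start=a)
```

```text
[[0.012, -0.072, 0.01], [-0.0, -0.0, 0.089]], [[0.002, -0.073, 0.01], [-0.0, -0.0, 0.089]], [[-0.008, -0.072, 0.01], [-0.0, -0.0, 0.089]], [[-0.018, -0.07, 0.01], [-0.0, -0.0, 0.089]], [[-0.028, -0.067, 0.01], [-0.0, -0.0, 0.089]], [[-0.037, -0.063, 0.01], [-0.0, -0.0, 0.089]], [[-0.045, -0.057, 0.01], [-0.0, -0.0, 0.089]], [[-0.053, -0.05, 0.01], [-0.0, 0.0, 0.089]]

[[-0.059, -0.042, 0.01], [-0.0, 0.0, 0.089]], [[-0.065, -0.033, 0.011], [-0.001, 0.0, 0.089]], [[-0.069, -0.024, 0.01], [-0.0, 0.0, 0.089]], [[-0.071, -0.014, 0.011], [-0.001, 0.0, 0.088]], 
end [455.1 150.  299.9] 12
[[-0.056, -0.008, 0.021], [0.0, -0.0, 0.085]], [[-0.057, -0.0, 0.021], [0.0, -0.0, 0.085]], [[-0.056, 0.007, 0.021], [0.0, -0.0, 0.085]], [[-0.055, 0.014, 0.021], [0.0, -0.0, 0.085]], [[-0.052, 0.022, 0.021], [0.0, -0.0, 0.085]], [[-0.049, 0.028, 0.021], [0.0, -0.0, 0.085]], [[-0.045, 0.035, 0.021], [0.0, -0.0, 0.085]], [[-0.04, 0.04, 0.021], [0.0, -0.0, 0.085]]

[[-0.034, 0.045, 0.02], [0.0, -0.0, 0.085]], [[-0.027, 0.049, 0.021], [0.0, -0.0, 0.085]], [[-0.021, 0.053, 0.02], [0.0, -0.0, 0.084]], [[-0.013, 0.055, 0.021], [0.0, -0.0, 0.085]], 
end [440.1  15.  250. ] 12
```

servo_tool:
  deltas:
    - [[0.012,-0.072,0.01],[0,0,0.089],0]
    - [[0.002,-0.073,0.01],[0,0,0.089],0]
    - [[-0.008,-0.072,0.01],[0,0,0.089],0]
    - [[-0.018,-0.07,0.01],[0,0,0.089],0]
    - [[-0.028,-0.067,0.01],[0,0,0.089],0]
    - [[-0.037,-0.063,0.01],[0,0,0.089],0]
    - [[-0.045,-0.057,0.01],[0,0,0.089],0]
    - [[-0.053,-0.05,0.01],[0,0,0.089],0]

```text
time_s: 11.65
eef_pos: [456.6, 207.7, 308.3]
ee_rot: [-0.001, 0.475, 0.88, -0.001]
force: [0.1, 0.7, -1.3]
grip_width: 0.124
grip_force: 78.4
```

servo_tool:
  deltas:
    - [[-0.059,-0.042,0.01],[0,0,0.089],0]
    - [[-0.065,-0.033,0.011],[0,0,0.089],0]
    - [[-0.069,-0.024,0.01],[0,0,0.089],0]
    - [[-0.071,-0.014,0.011],[0,0,0.088],0]
    - [[-0.056,-0.008,0.021],[0,0,0.085],0]
    - [[-0.057,0,0.021],[0,0,0.085],0]
    - [[-0.056,0.007,0.021],[0,0,0.085],0]
    - [[-0.055,0.014,0.021],[0,0,0.085],0]

```text
time_s: 12.45
eef_pos: [449.8, 104.7, 283.1]
ee_rot: [-0.001, 0.863, 0.506, -0.001]
force: [0.2, -0.6, -0.5]
grip_width: 0.121
grip_force: 78.4
```

servo_tool:
  deltas:
    - [[-0.052,0.022,0.021],[0,0,0.085],0]
    - [[-0.049,0.028,0.021],[0,0,0.085],0]
    - [[-0.045,0.035,0.021],[0,0,0.085],0]
    - [[-0.04,0.04,0.021],[0,0,0.085],0]
    - [[-0.034,0.045,0.02],[0,0,0.085],0]
    - [[-0.027,0.049,0.021],[0,0,0.085],0]
    - [[-0.021,0.053,0.02],[0,0,0.084],0]
    - [[-0.013,0.055,0.021],[0,0,0.085],0]

```text
time_s: 13.25
eef_pos: [439.8, 14.9, 250.0]
ee_rot: [-0.0, 1.0, -0.003, -0.001]
force: [-0.0, -0.1, -0.4]
grip_width: 0.124
grip_force: 78.4
```

```bash
python3 st.py; python3 tip.py;python3 - <<'E'
from h import *
R,P=pose()
# tilt about tool y so tool z goes down->+x ; 65 deg
for deg in(65,):
    t=np.radians(deg);R2=np.c_[[np.sin(t)*0+np.cos(t),0,np.sin(t)],[0,-1,0],[np.sin(t),0,-np.cos(t)]]
    print(np.linalg.det(R2)); g=np.array([440+15,15,150]);plan(g+19*R2[:,2],R2)
E
```

```text
13.25 [439.8  14.9 250. ] yaw x -0.006 z [-0.002  0.    -1.   ] [-0.  -0.1 -0.4] [-0.002  0.066  0.04 ] 0.1244458508678372 78.42004947946407 [-0.23  0.09  1.65  0.    1.4   1.34]
[276 212   6   3  12] leftmost (np.int64(276), np.float64(213.0)) 118.5 latch~ 1.055 | centroid 116.1 1.093
[285 216  14   6  53] leftmost (np.int64(285), np.float64(218.5)) 82.2 latch~ 1.01 | centroid 69.5 1.165
[294 222   6   7  22] leftmost (np.int64(294), np.float64(223.5)) 48.9 latch~ 0.942 | centroid 39.6 0.969
0.9999999999999999
[[0.021, -0.001, 0.067], [0.001, 0.091, -0.001]], [[0.011, -0.001, 0.069], [0.001, 0.09, -0.001]], [[0.001, -0.001, 0.07], [0.0, 0.091, -0.001]], [[-0.009, -0.001, 0.07], [0.001, 0.09, -0.001]], [[-0.019, -0.001, 0.068], [0.0, 0.091, -0.001]], [[-0.028, -0.0, 0.064], [0.001, 0.09, -0.001]], [[-0.037, -0.001, 0.059], [0.0, 0.091, -0.001]], [[-0.045, -0.0, 0.054], [0.001, 0.09, -0.001]]


end [472.3  14.9 142. ] 8
```

servo_tool:
  deltas:
    - [[0.041,0,0.067],[0,0.091,0],0]
    - [[0.03,0,0.074],[0,0.09,0],0]
    - [[0.02,0,0.076],[0,0.091,0],0]
    - [[0.01,0,0.08],[0,0.09,0],0]
    - [[-0.004,0,0.08],[0,0.091,0],0]
    - [[-0.018,0,0.078],[0,0.09,0],0]
    - [[-0.025,0,0.075],[0,0.091,0],0]
    - [[-0.036,0,0.072],[0,0.09,0],0]

```text
time_s: 14.1
eef_pos: [490.8, 39.5, 173.6]
ee_rot: [-0.039, 0.917, 0.022, 0.396]
force: [-0.1, 0.7, 0.2]
grip_width: 0.12
grip_force: 78.4
```

```bash
python3 st.py
```

```text
14.1 [490.8  39.5 173.6] yaw x 0.014 z [ 0.725  0.089 -0.683] [-0.1  0.7  0.2] [-0.053  0.462  0.058] 0.11971653939808018 78.44932667445391 [-0.37 -0.06  2.29  1.17  0.38  0.15]
```

Run:
```python
from h import *
t=np.radians(45);R2=np.c_[[np.cos(t),0,np.sin(t)],[0,-1,0],[np.sin(t),0,-np.cos(t)]]
plan(np.array([472,15,115])+19*R2[:,2],R2,n=5)
```

```text
[[-0.056, 0.028, 0.043], [-0.011, -0.004, 0.001]], [[-0.056, 0.027, 0.044], [-0.011, -0.004, 0.002]], [[-0.056, 0.027, 0.045], [-0.012, -0.004, 0.001]], [[-0.055, 0.026, 0.046], [-0.011, -0.004, 0.002]], [[-0.056, 0.025, 0.046], [-0.012, -0.003, 0.001]], 
end [485.4  15.  101.5] 5
```

servo_tool:
  deltas:
    - [[-0.056,0.028,0.043],[-0.011,-0.004,0.001],0]
    - [[-0.056,0.027,0.044],[-0.011,-0.004,0.002],0]
    - [[-0.056,0.027,0.045],[-0.012,-0.004,0.001],0]
    - [[-0.055,0.026,0.046],[-0.011,-0.004,0.002],0]
    - [[-0.056,0.025,0.046],[-0.012,-0.003,0.001],0]
    - [[0,0,0],[0,0,0],0]

```text
time_s: 14.7
eef_pos: [484.5, 15.1, 100.3]
ee_rot: [-0.0, 0.925, -0.001, 0.38]
force: [-0.8, -1.1, -0.2]
grip_width: 0.126
grip_force: 78.4
```

```bash
python3 st.py
python3 - <<'E'
from h import *
t=np.radians(45);R2=np.c_[[np.cos(t),0,np.sin(t)],[0,-1,0],[np.sin(t),0,-np.cos(t)]]
plan(np.array([470,15,85])+19*R2[:,2],R2,n=5)
E
```

```text
14.7 [484.5  15.1 100.3] yaw x -0.002 z [ 0.704 -0.    -0.71 ] [-0.8 -1.1 -0.2] [0.037 0.442 0.063] 0.12615538805999005 78.44780090614222 [-0.36  0.11  2.37  1.89  0.27 -0.6 ]
[[-0.021, 0.0, 0.02], [0.0, 0.001, -0.0]], [[-0.021, 0.0, 0.019], [0.0, 0.001, -0.0]], [[-0.021, 0.0, 0.02], [0.0, 0.0, -0.0]], [[-0.021, 0.0, 0.019], [0.0, 0.001, -0.0]], [[-0.021, 0.001, 0.02], [0.0, 0.0, -0.001]], 
end [483.5  14.9  71.5] 5
```

servo_tool:
  deltas:
    - [[-0.021,0,0.021],[0,0,0],0]
    - [[-0.021,0,0.021],[0,0,0],0]
    - [[-0.021,0,0.021],[0,0,0],0]
    - [[-0.021,0,0.021],[0,0,0],0]
    - [[-0.021,0,0.021],[0,0,0],0]
    - [[0,0,0],[0,0,0],0]
  squeeze: 25

```text
time_s: 15.3
eef_pos: [485.6, 15.3, 72.4]
ee_rot: [-0.001, 0.924, -0.0, 0.382]
force: [-0.0, 0.6, 0.1]
grip_width: 0.122
grip_force: 78.4
```

servo_tool:
  deltas:
    - [[-0.021,0,0.021],[0,0,0],0]
    - [[-0.021,0,0.021],[0,0,0],0]
    - [[0,0,0],[0,0,0],0]

```text
time_s: 15.6
eef_pos: [486.3, 15.1, 61.3]
ee_rot: [-0.001, 0.924, -0.0, 0.383]
force: [1.3, -0.1, 2.0]
grip_width: 0.122
grip_force: 78.4
```

```bash
python3 st.py
```

```text
15.6 [486.3  15.1  61.3] yaw x -0.002 z [ 0.708  0.001 -0.706] [ 1.3 -0.1  2. ] [ 0.01  -0.197 -0.025] 0.12155589403482656 78.44842115649953 [-0.36  0.25  2.39  2.33  0.36 -1.06]
```

servo_tool:
  deltas:
    - [[-0.018,0,0.018],[0,0,0],0.02]
    - [[-0.018,0,0.018],[0,0,0],0.02]
    - [[0,0,0],[0,0,0],0.02]
  squeeze: 30

```text
time_s: 15.9
eef_pos: [486.9, 14.9, 51.9]
ee_rot: [-0.001, 0.923, -0.001, 0.384]
force: [1.4, 0.1, 3.6]
grip_width: 0.127
grip_force: 79.3
```

```bash
python3 st.py
```

```text
15.9 [486.9  14.9  51.9] yaw x -0.002 z [ 0.709  0.001 -0.705] [1.4 0.1 3.6] [-0.039 -0.793 -0.054] 0.12733473304255222 79.3414280268189 [-0.36  0.28  2.4   2.41  0.39 -1.13]
```

servo_tool:
  deltas:
    - [[-0.02,0,0.02],[0,0,0],0.02]
    - [[-0.02,0,0.02],[0,0,0],0.02]
    - [[-0.02,0,0.02],[0,0,0],0.02]
    - [[0,0,0],[0,0,0],0.02]

```text
time_s: 16.3
eef_pos: [486.3, 15.0, 34.1]
ee_rot: [-0.001, 0.924, -0.001, 0.383]
force: [0.8, 0.6, 3.0]
grip_width: 0.119
grip_force: 75.5
```

```bash
python3 st.py
```

```text
16.3 [486.3  15.   34.1] yaw x -0.002 z [ 0.708  0.001 -0.706] [0.8 0.6 3. ] [ 0.088 -0.406  0.053] 0.1188739727509224 75.49920334015042 [-0.36  0.34  2.41  2.5   0.44 -1.24]
```

servo_tool:
  deltas:
    - [[-0.02,0,0.02],[0,0,0],0.02]
    - [[-0.02,0,0.02],[0,0,0],0.02]
    - [[-0.02,0,0.02],[0,0,0],0.02]
    - [[0,0,0],[0,0,0],0.02]

```text
time_s: 16.7
eef_pos: [485.9, 14.7, 16.3]
ee_rot: [-0.0, 0.924, -0.001, 0.382]
force: [1.2, -0.8, 2.6]
grip_width: 0.119
grip_force: 69.4
```

```bash
python3 st.py
```

```text
16.7 [485.9  14.7  16.3] yaw x -0.003 z [ 0.707 -0.    -0.707] [ 1.2 -0.8  2.6] [ 0.024 -0.407 -0.103] 0.11878300405783206 69.36010050179902 [-0.36  0.41  2.41  2.58  0.49 -1.33]
```

servo_tool:
  deltas:
    - [[0,0,0],[0,0,0],0.15]
    - [[0,0,0],[0,0,0],0.25]
    - [[0,0,0],[0,0,0],0.5]
    - [[0,0,0],[0,0,0],0.5]
    - [[0,0,-0.05],[0,0,0],0.5]
    - [[0,0,-0.1],[0,0,0],0.5]
    - [[0,0,-0.15],[0,0,0],0.5]
    - [[0,0,-0.2],[0,0,0],0.5]

```text
time_s: 17.5
eef_pos: [426.1, 16.3, 77.9]
ee_rot: [-0.003, 0.924, -0.0, 0.383]
force: [1.0, 1.0, 1.6]
grip_width: 0.503
grip_force: 0.0
```

```bash
python3 st.py
python3 - <<'E'
from h import *
plan([420,20,260],Rdown(0))
E
```

```text
17.5 [426.1  16.3  77.9] yaw x -0.005 z [ 0.707  0.006 -0.707] [1.  1.  1.6] [ 0.001  0.297 -0.014] 0.5030535090709146 0.0 [-0.47  0.07  2.55  2.09  0.39 -0.9 ]
[[0.104, -0.004, -0.111], [-0.001, -0.083, -0.0]], [[0.088, -0.004, -0.123], [-0.001, -0.083, -0.0]], [[0.072, -0.004, -0.134], [-0.001, -0.084, -0.0]], [[0.053, -0.003, -0.142], [-0.001, -0.083, -0.0]], [[0.035, -0.003, -0.148], [-0.0, -0.084, -0.0]], [[0.014, -0.004, -0.151], [-0.001, -0.083, -0.001]], 
end [420.   20.1 259.9] 6
```

servo_tool:
  deltas:
    - [[0.14,0,-0.05],[0,0,0],0.5]
    - [[0.14,0,-0.05],[0,0,0],0.5]
    - [[0.14,0,-0.08],[0,0,0],0.5]
    - [[0.14,0,-0.1],[0,-0.03,0],0.5]
    - [[0.1,0,-0.1],[0,-0.06,0],0.5]
    - [[0.1,0,-0.1],[0,-0.08,0],0.5]
    - [[0,0,0],[0,-0.08,0],0.5]
    - [[0,0,0],[0,-0.08,0],0.5]

```text
time_s: 18.3
eef_pos: [458.6, 36.6, 160.3]
ee_rot: [-0.04, 0.965, 0.025, 0.259]
force: [-0.9, 1.0, -0.7]
grip_width: 0.501
grip_force: 0.0
```

```bash
python3 st.py
python3 - <<'E'
from h import *
plan([435,20,300],Rdown(0))
E
```

```text
18.3 [458.6  36.6 160.3] yaw x 0.032 z [ 0.497  0.09  -0.863] [-0.9  1.  -0.7] [-0.046  0.245 -0.011] 0.5009885684129757 0.0 [-0.34 -0.05  2.16  0.45  0.61  0.87]
[[0.061, 0.007, -0.167], [-0.013, -0.083, 0.008]], [[0.039, 0.01, -0.174], [-0.013, -0.083, 0.008]], [[0.017, 0.014, -0.177], [-0.013, -0.084, 0.008]], [[-0.006, 0.018, -0.178], [-0.012, -0.083, 0.008]], 
end [435.1  19.9 300.1] 4
```

servo_tool:
  deltas:
    - [[0.061,0.007,-0.167],[-0.013,-0.083,0.008],0.5]
    - [[0.039,0.01,-0.174],[-0.013,-0.083,0.008],0.5]
    - [[0.017,0.014,-0.177],[-0.013,-0.084,0.008],0.5]
    - [[-0.006,0.018,-0.178],[-0.012,-0.083,0.008],0.5]
    - [[0,0,0],[0,0,0],0.5]

```text
time_s: 18.8
eef_pos: [437.4, 20.7, 297.2]
ee_rot: [-0.004, 1.0, 0.004, 0.015]
force: [0.2, 0.7, 0.0]
grip_width: 0.5
grip_force: 0.0
```

```bash
python3 st.py
python3 - <<'E'
from h import *
im,c=snap('wrist');cv2.imwrite('pics/w2.png',im);R,P=pose();np.save('w2.npy',np.c_[R,P])
print([ (n,proj(c,[X]).round()[0]) for n,X in dict(rest=[602,98,48],bow=[470,15,7],tip=[575,15,5],tcp=P).items()])
im2=optics.capture('top');cv2.imwrite('pics/t2.png',im2)
g=im.astype(int)
# dark, achromatic bow
hs=cv2.cvtColor(im,cv2.COLOR_BGR2HSV)
m=((hs[...,2]<60)).astype(np.uint8)
n,l,st,ce=cv2.connectedComponentsWithStats(m)
for i in range(1,n):
    if st[i,4]>60:print('dark',st[i],ce[i].round(),plane(c,ce[i],14).round(1),im[l==i].mean(0).round())
# grey steel: low saturation
m=((hs[...,1]<50)&(hs[...,2]>60)).astype(np.uint8)
n,l,st,ce=cv2.connectedComponentsWithStats(m)
for i in range(1,n):
    if st[i,4]>40:print('grey',st[i],ce[i].round(),plane(c,ce[i],10).round(1))
E
```

```text
18.8 [437.4  20.7 297.2] yaw x 0.008 z [ 0.03   0.007 -1.   ] [0.2 0.7 0. ] [-0.042  0.043 -0.041] 0.5003632365258762 0.0 [-0.23  0.04  1.59  0.01  1.48  1.33]
[('rest', array([250.,  31.])), ('bow', array([319., 142.])), ('tip', array([320.,  62.])), ('tcp', array([311., 240.]))]
dark [ 47   0  30  70 314] [61. 30.] [611.3 349.2  14. ] [45. 48. 54.]
dark [   0    0  223  253 5820] [158. 155.] [451.4 239.8  14. ] [26. 34. 51.]
dark [315 123  11  27 257] [320. 136.] [478.5  13.7  14. ] [31. 37. 52.]
dark [   19   231   607   169 40581] [315. 351.] [131.3  17.4  14. ] [29. 27. 27.]
grey [    0     0    99   193 13608] [37. 98.] [527.1 400.2  10. ]
grey [  53    0   59  117 2648] [84. 49.] [588.9 325.   10. ]
grey [220   0  22  26 170] [232.  16.] [627.9 127.2  10. ]
grey [256  26  20  29 153] [267.  42.] [597.5  83.1  10. ]
grey [317  56   7  67 402] [320.  91.] [538.   13.7  10. ]
grey [ 534   57   53   49 1250] [561.  82.] [ 553.6 -306.4   10. ]
grey [ 573  160   67  227 8097] [615. 298.] [ 231.  -459.8   10. ]
grey [224 231  24  34 262] [238. 249.] [309.2 135.5  10. ]
grey [  254   
[... 242 characters left out ...]
250  28  21 168] [ 62. 257.] [292.  409.3  10. ]
grey [ 90 251  16  23 112] [ 96. 262.] [284.5 357.4  10. ]
grey [117 252  24  28 162] [131. 262.] [285.5 302.5  10. ]
grey [156 252  27  19 196] [168. 260.] [289.8 244.7  10. ]
grey [110 269  13  15  59] [116. 275.] [262.1 329.3  10. ]
grey [ 95 275  16  18  90] [102. 286.] [243.3 355.3  10. ]
grey [123 281  20  13  93] [135. 289.] [238.6 303.1  10. ]
grey [ 54 282  25  10 113] [ 67. 287.] [239.9 413.   10. ]
grey [155 284  33  10 133] [172. 290.] [238.8 244.1  10. ]
grey [  0 387  33  13 332] [ 13. 393.] [ 28.2 553.6  10. ]
grey [164 391  38   9 263] [183. 395.] [ 32.3 246.8  10. ]
grey [427 395  37   5 163] [445. 397.] [  36.5 -210.3   10. ]
```

Run:
```python
from h import *
a=np.load('w2.npy');c=cam('wrist',(a[:,:3],a[:,3]))
for p,z in[((320.5,56),5),((320.5,123),12),((320,123),25),((320,150),20),((320,150),8)]:print(p,z,plane(c,p,z).round(1))
plan([520,14,200],Rdown(0))
```

```text
(320.5, 56) 5 [580.6  15.    5. ]
(320.5, 123) 12 [495.3  13.9  12. ]
(320, 123) 25 [495.5  14.7  25. ]
(320, 150) 20 [459.8  14.1  20. ]
(320, 150) 8 [458.6  14.    8. ]
[[0.136, 0.015, 0.158], [-0.002, -0.006, 0.002]], [[0.138, 0.014, 0.157], [-0.002, -0.006, 0.002]], [[0.139, 0.013, 0.157], [-0.002, -0.006, 0.001]], 
end [520.1  13.9 199.9] 3
```

servo_tool:
  deltas:
    - [[0.136,0.015,0.158],[-0.002,-0.006,0.002],0.5]
    - [[0.138,0.014,0.157],[-0.002,-0.006,0.002],0.5]
    - [[0.139,0.013,0.157],[-0.002,-0.006,0.001],0.5]
    - [[0,0,0],[0,0,0],0.5]
    - [[0,0,0],[0,0,0],0.5]

```text
time_s: 19.4
eef_pos: [518.8, 13.9, 199.3]
ee_rot: [-0.0, 1.0, 0.0, -0.001]
force: [-0.4, -0.3, 0.1]
grip_width: 0.498
grip_force: 0.0
```

```bash
cat > look.py <<'E'
from h import *
im,c=snap('wrist');R,P=pose()
print('pred',[(n,proj(c,[X]).round()[0]) for n,X in dict(rest=[602,98,48],mid=[531.6,14.5,9],tip=[580.6,15,5]).items()])
hs=cv2.cvtColor(im,cv2.COLOR_BGR2HSV)
m=((hs[...,1]<60)&(hs[...,2]>60)).astype(np.uint8)
n,l,st,ce=cv2.connectedComponentsWithStats(m)
for i in range(1,n):
    x,y=ce[i];X=plane(c,ce[i],10)
    if st[i,4]>40 and 450<X[0]<700 and -40<X[1]<150:
        pts=np.argwhere(l==i)[:,::-1].astype(np.float32);v=cv2.fitLine(pts,2,0,.01,.01).ravel()
        s=(pts-v[2:])@v[:2];e=[v[2:]+v[:2]*k for k in(s.min(),s.max())]
        print('grey',st[i],'ends',[q.round().tolist() for q in e],[[plane(c,q,z).round(1)[:2].tolist() for q in e] for z in(5,59)])
m=((hs[...,2]<60)).astype(np.uint8);n,l,st,ce=cv2.connectedComponentsWithStats(m)
for i in range(1,n):
    X=plane(c,ce[i],15)
    if st[i,4]>100 and 430<X[0]<650 and -10<X[1]<150:print('dark',st[i],ce[i].round(),X.round(1))
# brown foot
m=((hs[...,0]<12)&(hs[...,2]<125)&(hs[...,2]>40)&(hs[...,1]>70)).astype(np.uint8)
m=cv2.morphologyEx(m,cv2.MORPH_OPEN,np.ones((3,3)));n,l,st,ce=cv2.connectedComponentsWithStats(m)
for i in range(1,n):
    if st[i,4]>800:
        r=cv2.minAreaRect(np.argwhere(l==i)[:,::-1].astype(np.float32));b=cv2.boxPoints(r)
        B=np.array([plane(c,q,8)[:2] for q in b]);print('brown',st[i],B.mean(0).round(1),[np.linalg.norm(B[k]-B[k-1]).round(1) for k in range(4)],B.round().tolist())
cv2.imwrite('pics/last.png',im)
E
python3 st.py;python3 look.py
```

```text
19.4 [518.8  13.9 199.3] yaw x 0.0 z [-0.003  0.001 -1.   ] [-0.4 -0.3  0.1] [0.02  0.044 0.023] 0.49783636424616473 0.0 [-0.2   0.31  1.52  0.    1.31  1.37]
pred [('rest', array([223.,  93.])), ('mid', array([312., 161.])), ('tip', array([312., 115.]))]
grey [183  54  32  37 281] ends [[187.0, 91.0], [211.0, 59.0]] [[[605.3, 147.4], [637.3, 118.9]], [[603.3, 127.4], [630.5, 103.1]]]
grey [230  90  25  35 234] ends [[232.0, 125.0], [255.0, 92.0]] [[[570.5, 101.4], [604.3, 74.9]], [[573.6, 88.2], [602.4, 65.6]]]
grey [309 117   9  77 561] ends [[313.0, 193.0], [313.0, 117.0]] [[[494.0, 14.0], [578.9, 13.3]], [[508.5, 13.8], [580.8, 13.3]]]
grey [310 201   8  25 120] ends [[312.0, 225.0], [313.0, 201.0]] [[[454.8, 15.5], [484.2, 13.3]], [[475.1, 15.1], [500.2, 13.2]]]
dark [307 193  13  34 263] [313. 209.] [478.   13.4  15. ]
```

servo_tool:
  deltas:
    - [[0.058,0,0.2],[0,0,0],0.4]
    - [[0,0,0.22],[0,0,0],0.4]
    - [[0,0,0.22],[0,0,0],0.4]
    - [[0,0,0.18],[0,0,0],0.4]
    - [[0,0,0.1],[0,0,0],0.4]
    - [[0,0,0.04],[0,0,0],0.4]
    - [[0,0,0],[0,0,0],0.4]

```text
time_s: 20.15
eef_pos: [531.2, 13.7, 9.3]
ee_rot: [-0.0, 1.0, 0.0, 0.0]
force: [1.1, 0.8, 0.7]
grip_width: 0.399
grip_force: 0.0
```

```bash
python3 st.py
```

```text
20.15 [531.2  13.7   9.3] yaw x 0.0 z [ 0.  0. -1.] [1.1 0.8 0.7] [-0.049  0.028 -0.012] 0.39905167697278254 0.0 [-0.19  0.57  1.69  0.    0.88  1.38]
```

servo_tool:
  deltas:
    - [[0,0,0.026],[0,0,0],0.3]
    - [[0,0,0],[0,0,0],0.2]
    - [[0,0,0],[0,0,0],0]
    - [[0,0,0],[0,0,0],0]
    - [[0,0,0],[0,0,0],0]
  squeeze: 60

```text
time_s: 20.65
eef_pos: [531.3, 13.8, 3.5]
ee_rot: [-0.0, 1.0, 0.0, -0.0]
force: [-1.1, 0.4, -0.9]
grip_width: -0.004
grip_force: 0.0
```

```bash
python3 st.py
```

```text
20.65 [531.3  13.8   3.5] yaw x 0.0 z [-0.  0. -1.] [-1.1  0.4 -0.9] [ 0.009 -0.001 -0.039] -0.004137995487257556 0.0 [-0.19  0.58  1.69 -0.    0.87  1.38]
```

servo_tool:
  deltas:
    - [[0,0,0],[0,0,0],0.4]
    - [[0,0,0],[0,0,0],0.4]
    - [[0,0,-0.1],[0,0,0],0.4]
    - [[0,0,-0.24],[0,0,0],0.4]
    - [[0,0,-0.24],[0,0,0],0.4]
    - [[0,0,-0.24],[0,0,0],0.4]
    - [[-0.06,0,-0.16],[0,0,0],0.4]
    - [[0,0,0],[0,0,0],0.4]

```text
time_s: 21.45
eef_pos: [520.4, 13.6, 203.8]
ee_rot: [0.001, 1.0, 0.0, 0.004]
force: [0.0, 0.6, -0.4]
grip_width: 0.4
grip_force: 0.0
```

```bash
python3 st.py;python3 look.py
python3 - <<'E'
from h import *
im=cv2.imread('pics/last.png');hs=cv2.cvtColor(im,cv2.COLOR_BGR2HSV)
for y in range(105,240,5):
    r=hs[y,285:345];print(y,''.join('k' if v<60 else ('s' if s<60 else '.') for _,s,v in r))
E
```

```text
21.45 [520.4  13.6 203.8] yaw x 0.0 z [ 0.007 -0.001 -1.   ] [ 0.   0.6 -0.4] [-0.009  0.045 -0.024] 0.3997456407280283 0.0 [-0.2   0.3   1.52 -0.    1.31  1.37]
pred [('rest', array([224.,  97.])), ('mid', array([312., 164.])), ('tip', array([311., 119.]))]
grey [185  59  31  36 263] ends [[189.0, 95.0], [213.0, 63.0]] [[[605.3, 147.1], [637.1, 118.6]], [[603.3, 127.4], [630.4, 103.1]]]
grey [231  94  24  34 220] ends [[233.0, 128.0], [256.0, 96.0]] [[[570.8, 101.1], [604.5, 74.8]], [[573.8, 88.2], [602.6, 65.7]]]
grey [309 120   8  77 601] ends [[312.0, 120.0], [312.0, 196.0]] [[[579.2, 13.6], [493.0, 13.6]], [[581.0, 13.5], [507.4, 13.5]]]
grey [309 204   8  23 122] ends [[311.0, 226.0], [313.0, 204.0]] [[[455.5, 15.3], [483.4, 13.4]], [[475.5, 14.9], [499.2, 13.3]]]
dark [306 195  14  34 258] [313. 211.] [478.3  13.3  15. ]
105 ............................................................
110 ............................................................
115 ............................................................
120 ..........................ssss..............................

[... 794 characters left out ...]
..............ssssssss............................
190 ........................ssssssss......................k.....
195 ..................k....kssssssssk...........................
200 ..................k...kkkkkkkkkkkkk..............k.kkks.....
205 ......................kkkksssskkkkk.........................
210 ......................kksssssssskk..........................
215 ......................kkssssskskkk..........................
220 .....................kkkssskksskkk..........................
225 .....................kkkksssskkkkk..........................
230 ............................................................
235 ............................................................
```

The key is undisturbed: the shank was too low for the pads. It lies with its bow on edge (14 mm across, about 30 mm high, centre around x=477), so I'll grip the bow from above instead.

servo_tool:
  deltas:
    - [[-0.108,0,0.2],[0,0,0],0.4]
    - [[-0.109,0,0.22],[0,0,0],0.4]
    - [[0,0,0.22],[0,0,0],0.4]
    - [[0,0,0.2],[0,0,0],0.4]
    - [[0,0,0.1],[0,0,0],0.4]
    - [[0,0,0.05],[0,0,0],0.4]
    - [[0,0,0],[0,0,0],0.4]

```text
time_s: 22.2
eef_pos: [474.8, 14.0, -0.2]
ee_rot: [-0.0, 1.0, -0.0, -0.002]
force: [0.4, -0.0, 0.3]
grip_width: 0.398
grip_force: 0.0
```

```bash
python3 st.py
```

```text
22.2 [ 4.748e+02  1.400e+01 -2.000e-01] yaw x -0.0 z [-0.004  0.001 -1.   ] [ 0.4 -0.   0.3] [ 0.022 -0.016  0.02 ] 0.3976275412468253 0.0 [-0.22  0.49  1.86 -0.    0.79  1.35]
```

servo_tool:
  deltas:
    - [[0.01,0,-0.02],[0,0,0],0.4]
    - [[0,0,0],[0,0,0],0.2]
    - [[0,0,0],[0,0,0],0]
    - [[0,0,0],[0,0,0],0]
    - [[0,0,0],[0,0,0],0]
  squeeze: 60

```text
time_s: 22.7
eef_pos: [478.0, 13.7, 5.7]
ee_rot: [0.0, 1.0, 0.0, 0.0]
force: [0.3, -0.5, 0.3]
grip_width: -0.003
grip_force: 0.0
```

```bash
python3 st.py
```

```text
22.7 [478.   13.7   5.7] yaw x 0.0 z [ 0. -0. -1.] [ 0.3 -0.5  0.3] [0.025 0.02  0.009] -0.0028767096975530087 0.0 [-0.22  0.48  1.85 -0.    0.8   1.35]
```

servo_tool:
  deltas:
    - [[0,0,0],[0,0,0],0.4]
    - [[0,0,0],[0,0,0],0.5]
    - [[0,0,-0.1],[0,0,0],0.5]
    - [[0,0,-0.24],[0,0,0],0.5]
    - [[0,0,-0.24],[0,0,0],0.5]
    - [[0.1,0,-0.24],[0,0,0],0.5]
    - [[0.1,0,-0.16],[0,0,0],0.5]
    - [[0,0,0],[0,0,0],0.5]

```text
time_s: 23.5
eef_pos: [520.3, 13.3, 203.5]
ee_rot: [0.001, 1.0, 0.0, 0.004]
force: [-0.3, -0.1, -0.9]
grip_width: 0.505
grip_force: 0.0
```

```bash
python3 st.py;python3 look.py
python3 - <<'E'
from h import *
R,P=pose();im=cv2.imread('pics/last.png');c=cam('wrist',(R,P))
a=np.load('w2.npy');c2=cam('wrist',(a[:,:3],a[:,3]))
hs=cv2.cvtColor(im,cv2.COLOR_BGR2HSV)
def ends(im,cx):
    hs=cv2.cvtColor(im,cv2.COLOR_BGR2HSV);s=[];k=[]
    for y in range(30,240):
        r=hs[y,cx-8:cx+9];
        if (((r[:,1]<60)&(r[:,2]>60)).sum()>3):s.append(y)
        if ((r[:,2]<60).sum()>3):k.append(y)
    return s[0],s[-1],k[0],k[-1]
e1=ends(cv2.imread('pics/w2.png'),320);e2=ends(im,312);print(e1,e2)
for i in(0,2):print(two(c2,(320,e1[i]),c,(312.5,e2[i])))
# top & scene
for n,f in(('top','pics/top0.png'),('scene','pics/scene0.png')):
    t=optics.capture(n);o=cv2.imread(f);cc=cam(n)
    d=np.abs(t.astype(int)-o).max(2)
    for z in(5,):
        p=proj(cc,[[580,13.5,5],[530,13.5,9],[478,13.5,15],[478,13.5,30]]);print(n,p.round(1).tolist())
    x0,y0=p.min(0).astype(int)-6;x1,y1=p.max(0).astype(int)+7
    for y in range(y0,y1):print(y,''.join('#' if v>60 else '+' if v>30 else '.' for v in d[y,x0:x1]),x0)
E
```

```text
23.5 [520.3  13.3 203.5] yaw x 0.0 z [ 0.008 -0.002 -1.   ] [-0.3 -0.1 -0.9] [0.058 0.012 0.033] 0.5052433385883177 0.0 [-0.2   0.3   1.52  0.    1.31  1.37]
pred [('rest', array([223.,  97.])), ('mid', array([311., 164.])), ('tip', array([311., 119.]))]
grey [185  59  31  36 271] ends [[188.0, 96.0], [212.0, 63.0]] [[[604.8, 147.1], [637.2, 119.0]], [[602.8, 127.4], [630.4, 103.4]]]
grey [231  94  24  34 219] ends [[233.0, 128.0], [255.0, 96.0]] [[[570.9, 101.0], [604.5, 74.7]], [[573.9, 88.0], [602.6, 65.6]]]
grey [317 120  17  76 660] ends [[323.0, 195.0], [324.0, 120.0]] [[[494.2, 0.6], [579.2, 1.0]], [[508.4, 2.4], [581.0, 2.7]]]
dark [313 194  27  34 701] [326. 211.] [477.8  -2.   15. ]
(57, 239, 123, 149) (122, 123, 196, 225)
(array([575.20950009,  14.77108482,  29.78441915]), np.float64(2.084442717625585))
(array([495.38734771,  14.178654  ,  22.24076779]), np.float64(0.8607195580035304))
top [[378.1, 218.3], [378.1, 232.1], [378.1, 246.6], [378.8, 246.6]]
212 ............. 372
213 ............. 372
214 ............. 372
215 ............. 372
216 ............+ 372
217 .......
[... 1295 characters left out ...]
 ...+###################+........... 367
224 ...+###############+####+.......... 367
225 ...+###############++++#++......... 367
226 ...+################+++++++..+++++. 367
227 ...+#################+++++++###+##+ 367
228 ....+#################++++######+## 367
229 .....+#################+++#######+# 367
230 .....+###############+##++########+ 367
231 ......+################+#+###+##### 367
232 .....+#############+#+++++#+#+##### 367
233 ......++#########++++++++++######## 367
234 ........++++++++++++++++.++######## 367
235 ..........++.+++++++++....++####### 367
236 ...............+++++++.....++###### 367
237 ................+++++++......+##### 367
238 ................++#####+.......+++. 367
```

Run:
```python
from h import *
R,P=pose();im=cv2.imread('pics/last.png');c=cam('wrist',(R,P))
hs=cv2.cvtColor(im,cv2.COLOR_BGR2HSV)
for y in range(116,234,4):
    r=hs[y,300:350];q=''.join('k' if v<60 else ('s' if s<60 else '.') for _,s,v in r)
    ix=[i+300 for i,ch in enumerate(q) if ch!='.']
    if ix:print(y,q,plane(c,(min(ix)-.5,y),7)[:2].round(1),plane(c,(max(ix)+.5,y),7)[:2].round(1))
```

```text
120 ..........................sssssss................. [5.733e+02 4.000e-01] [573.3  -7.1]
124 ..................ssssssssssssssss................ [569.1   8.9] [569.2  -8.3]
128 ..................ssssssssssssssss................ [564.9   8.9] [565.   -8.3]
132 ..................ssssssss........................ [560.7   8.9] [5.607e+02 2.000e-01]
136 ..................ssssssss........................ [556.4   8.9] [5.564e+02 2.000e-01]
140 ...................sssssss........................ [552.1   7.8] [5.521e+02 1.000e-01]
144 ...................sssssss........................ [547.8   7.7] [5.478e+02 1.000e-01]
148 ...................ssssssss....................... [543.5   7.7] [543.5  -1.1]
152 ...................ssssssss....................... [539.1   7.7] [539.1  -1.1]
156 ...................ssssssss....................... [534.7   7.7] [534.7  -1.2]
160 ....................sssssss....................... [530.2   6.5] [530.2  -1.2]
164 ....................sssssss....................... [525.8   6.5] [525.8  -1.3]
168 ....................ssssssss...................... [521.3   
[... 480 characters left out ...]
........ [493.6   5.2] [493.6 -16.5]
196 ..k....k....kk......kkkkkkkkkkk.......k........... [488.8  26.9] [488.8 -15.5]
200 ..k..........kkkkkkkkkkkkkkkkkkkkkkkkkk........... [484.   26.9] [484.1 -15.6]
204 ..............kkkkkkkkkkkkkkkkkkkkkkkk............ [479.2  13.2] [479.3 -14.5]
208 ..............kkkkkkkkkkkkkkkkkkkkkkkkk........... [474.4  13.1] [474.4 -15.8]
212 ..............kkkkkkkkkkkkkkkkkkkskkkkk........... [469.5  13.1] [469.5 -15.9]
216 ..............kkkkkkkkkkkkkkkkkkkskkkkk........... [464.6  13.1] [464.6 -16. ]
220 ..............kkkkkkskkkkkkkkkkkkskkkkk........... [459.7  13.1] [459.7 -16.1]
224 ...............kkkkkkkkkkkkkkkkkkskkkkk........... [454.7  12. ] [454.7 -16.2]
```

The key now lies flat on its broad side (bow 30 mm wide, centre about (477,-1), yaw 0.05). Pads start some way behind the fingertips, so I'll grip the bow's 30 mm width with the fingertips just at the table.

```bash
python3 st.py
python3 - <<'E'
from h import *
plan([477,-1.2,20],Rdown(0.05))
E
```

```text
23.65 [516.3  13.9 198. ] yaw x 0.0 z [-0.003  0.001 -1.   ] [0.5 0.1 0.2] [0.058 0.016 0.011] 0.50152582165631 0.0 [-0.2   0.3   1.53 -0.    1.31  1.37]
[[-0.039, 0.015, 0.178], [-0.0, 0.0, -0.006]], [[-0.039, 0.015, 0.178], [-0.0, 0.001, -0.006]], [[-0.039, 0.014, 0.178], [-0.0, 0.0, -0.007]], [[-0.039, 0.014, 0.178], [-0.0, 0.001, -0.006]], [[-0.04, 0.014, 0.179], [-0.0, 0.0, -0.007]], 
end [477.   -1.2  19.9] 5
```

servo_tool:
  deltas:
    - [[-0.039,0.015,0.178],[0,0,-0.006],0.5]
    - [[-0.039,0.015,0.178],[0,0,-0.006],0.5]
    - [[-0.039,0.014,0.178],[0,0,-0.007],0.5]
    - [[-0.039,0.014,0.178],[0,0,-0.006],0.5]
    - [[-0.04,0.014,0.179],[0,0,-0.007],0.5]
    - [[0,0,0],[0,0,0],0.47]
    - [[0,0,0],[0,0,0],0.47]

```text
time_s: 24.35
eef_pos: [477.7, -1.3, 21.3]
ee_rot: [-0.0, 1.0, 0.025, -0.001]
force: [0.1, -0.8, -0.3]
grip_width: 0.472
grip_force: 0.0
```

```bash
python3 st.py
```

```text
24.35 [477.7  -1.3  21.3] yaw x 0.05 z [-0.002  0.001 -1.   ] [ 0.1 -0.8 -0.3] [0.013 0.007 0.004] 0.47196319848475915 0.0 [-0.25  0.46  1.84 -0.    0.85  1.27]
```

servo_tool:
  deltas:
    - [[0,0,0.05],[0,0,0],0.47]
    - [[0,0,0.05],[0,0,0],0.47]
    - [[0,0,0.01],[0,0,0],0.47]
    - [[0,0,0],[0,0,0],0.47]

```text
time_s: 24.75
eef_pos: [478.1, -1.3, -1.0]
ee_rot: [-0.0, 1.0, 0.025, -0.001]
force: [-0.4, 0.9, 0.8]
grip_width: 0.472
grip_force: 0.0
```

servo_tool:
  deltas:
    - [[0,0,0.01],[0,0,0],0.47]
    - [[0,0,0.01],[0,0,0],0.47]
    - [[0,0,0],[0,0,0],0.47]

```text
time_s: 25.05
eef_pos: [478.0, -1.4, -4.9]
ee_rot: [-0.0, 1.0, 0.025, -0.001]
force: [0.9, -1.5, 0.2]
grip_width: 0.465
grip_force: 0.0
```

servo_tool:
  deltas:
    - [[0,0,0.005],[0,0,0],0.47]
    - [[0,0,0.005],[0,0,0],0.47]
    - [[0,0,0],[0,0,0],0.47]

```text
time_s: 25.35
eef_pos: [478.0, -1.4, -6.9]
ee_rot: [-0.0, 1.0, 0.025, -0.001]
force: [-0.8, -0.1, 0.6]
grip_width: 0.468
grip_force: 0.0
```

servo_tool:
  deltas:
    - [[0,0,0.005],[0,0,0],0.47]
    - [[0,0,0.005],[0,0,0],0.47]
    - [[0,0,0],[0,0,0],0.47]

```text
time_s: 25.65
eef_pos: [478.2, -1.5, -7.6]
ee_rot: [0.0, 1.0, 0.025, -0.0]
force: [-6.6, 1.9, 17.5]
grip_width: 0.471
grip_force: 9.1
```

servo_tool:
  deltas:
    - [[0,0,-0.02],[0,0,0],0.45]
    - [[0,0,0],[0,0,0],0.4]
    - [[0,0,0],[0,0,0],0.36]
    - [[0,0,0],[0,0,0],0.36]
  squeeze: 50

```text
time_s: 26.05
eef_pos: [478.0, -1.3, -5.0]
ee_rot: [-0.0, 1.0, 0.025, -0.001]
force: [0.2, 0.1, 0.6]
grip_width: 0.358
grip_force: 0.1
```

```bash
python3 st.py
```

```text
26.05 [478.   -1.3  -5. ] yaw x 0.05 z [-0.001  0.    -1.   ] [0.2 0.1 0.6] [-0.003 -0.023  0.069] 0.35836198443236283 0.0693853892153129 [-0.25  0.5   1.86 -0.    0.78  1.27]
```

Still clear of the table at 0.36. Closing.

servo_tool:
  deltas:
    - [[0,0,0],[0,0,0],0.3]
    - [[0,0,0],[0,0,0],0.2]
    - [[0,0,0],[0,0,0],0]
    - [[0,0,0],[0,0,0],0]

```text
time_s: 26.45
eef_pos: [478.7, -1.7, -4.3]
ee_rot: [0.0, 1.0, 0.025, 0.0]
force: [-0.4, 0.8, -0.1]
grip_width: 0.003
grip_force: 0.0
```

```bash
python3 st.py
```

```text
26.45 [478.7  -1.7  -4.3] yaw x 0.05 z [ 0.001 -0.    -1.   ] [-0.4  0.8 -0.1] [0.06  0.017 0.001] 0.0029067069280513027 0.0 [-0.25  0.5   1.86 -0.    0.78  1.27]
```

servo_tool:
  deltas:
    - [[0,0,-0.05],[0,0,0],0.1]
    - [[0,0,-0.2],[0,0,0],0.5]
    - [[0,0,-0.24],[0,0,0],0.6]
    - [[0.1,0,-0.24],[0,0,0],0.6]
    - [[0.1,0,-0.24],[0,0,0],0.6]
    - [[0,0,0],[0,0,0],0.6]
    - [[0,0,0],[0,0,0],0.6]
    - [[0,0,0],[0,0,0],0.6]

```text
time_s: 27.25
eef_pos: [515.6, 0.8, 184.2]
ee_rot: [-0.001, 1.0, 0.025, -0.002]
force: [-0.0, -0.3, 0.0]
grip_width: 0.596
grip_force: 0.0
```

```bash
cat > rows.py <<'E'
from h import *
R,P=pose();im=optics.capture('wrist');c=cam('wrist',(R,P));print(P.round(1),R[:,2].round(3))
cv2.imwrite('pics/last.png',im)
hs=cv2.cvtColor(im,cv2.COLOR_BGR2HSV)
for y in range(100,250,5):
    r=hs[y,285:355];q=''.join('k' if v<60 else ('s' if s<60 else '.') for _,s,v in r)
    ix=[i+285 for i,ch in enumerate(q) if ch!='.']
    if ix:print(y,q,plane(c,(min(ix)-.5,y),7)[:2].round(1),plane(c,(max(ix)+.5,y),7)[:2].round(1))
# fingertips region
print('tip proj',proj(c,[P,P-15*R[:,2],P-20*R[:,2]]).round(0).tolist())
for y in range(225,300,6):
    r=hs[y,200:430:3];print(y,''.join('k' if v<50 else ('s' if s<60 else '.') for _,s,v in r))
E
python3 rows.py
```

```text
[515.6   0.8 184.2] [-0.004  0.001 -1.   ]
115 ..............sssssssssssssssssss..................................... [577.3  18.7] [578.3  -0.8]
120 ..............ssssssssssssssssss...................................... [572.3  18.5] [573.2   0. ]
125 ..............ssssssssssssssssss...................................... [567.3  18.3] [ 5.682e+02 -3.000e-01]
130 .............sssssssss................................................ [562.1  19.2] [562.6   9.8]
135 .............ssssssss..............................s.................. [557.  19.] [559.1 -21.6]
140 .............ssssssss................................................. [551.9  18.8] [552.3  10.4]
145 .............ssssssss.............................s................... [546.7  18.6] [548.7 -21.3]
150 ............ssssssss.................................................. [541.4  19.5] [541.8  11. ]
155 ............ssssssss.................................................. [536.1  19.3] [536.5  10.8]
160 ............ssssssss............................s..................... [530.8  19.1] [532.8 -20.3]
165 ............sss
[... 1648 characters left out ...]
........................kksss...............
255 ..............ssskkk.....................................kkssss..............
261 ..........kksssskkkk.....................................kkksssskkk..........
267 ........kkkssssskkkk.....................................kkkksssskkkk........
273 .......kkkssssskkkkk....................................kkkkkksssskkkk.......
279 ......kkkssssskkkkkk....................................kkkkkkksssskkkk......
285 ....kkkkssssskkkkkkk....................................kkkkkkkksssskkkk.....
291 .kkkkkkkkkssskkkkkkk.....................................kkkkkkksskkkkkkkkkk.
297 kkkkkkkkkkksskkkkkk......................................kkkkkkksskkkkkkkkkkk
```

The key was pushed about 15 mm to +y (bow now centred near (477,15.5), yaw about 0). The finger image and the earlier contacts show the real fingertips sit roughly 20 mm short of the reported TCP, so I have to go lower.

```bash
python3 st.py
python3 - <<'E'
from h import *
plan([477,15.5,10],Rdown(-0.01))
E
```

```text
27.3 [515.6   0.8 184.1] yaw x 0.05 z [-0.004  0.001 -1.   ] [-0.7 -0.  -0.4] [-0.02  -0.041  0.003] 0.6006983901137251 0.0 [-0.23  0.31  1.56 -0.    1.28  1.29]
[[-0.037, -0.016, 0.174], [-0.0, 0.0, 0.008]], [[-0.037, -0.016, 0.174], [-0.0, 0.001, 0.008]], [[-0.038, -0.016, 0.174], [-0.0, 0.0, 0.007]], [[-0.038, -0.015, 0.175], [-0.0, 0.001, 0.008]], [[-0.039, -0.015, 0.174], [-0.001, 0.0, 0.007]], 
end [476.9  15.5  10. ] 5
```

servo_tool:
  deltas:
    - [[-0.037,-0.016,0.174],[0,0,0.008],0.6]
    - [[-0.037,-0.016,0.174],[0,0,0.008],0.6]
    - [[-0.038,-0.016,0.174],[0,0,0.007],0.6]
    - [[-0.038,-0.015,0.175],[0,0,0.008],0.6]
    - [[-0.039,-0.015,0.174],[0,0,0.007],0.6]
    - [[0,0,0.05],[0,0,0],0.6]
    - [[0,0,0.04],[0,0,0],0.6]
    - [[0,0,0],[0,0,0],0.6]

```text
time_s: 28.1
eef_pos: [478.7, 15.0, -6.6]
ee_rot: [-0.0, 1.0, -0.005, -0.0]
force: [0.2, -0.6, 0.1]
grip_width: 0.599
grip_force: 0.0
```

servo_tool:
  deltas:
    - [[0,0,0.015],[0,0,0],0.6]
    - [[0,0,0.015],[0,0,0],0.6]
    - [[0,0,0],[0,0,0],0.6]

```text
time_s: 28.4
eef_pos: [479.8, 14.7, -10.0]
ee_rot: [0.001, 1.0, -0.004, 0.001]
force: [-8.1, 2.0, 26.3]
grip_width: 0.604
grip_force: 13.2
```

servo_tool:
  deltas:
    - [[0,0,0.01],[0,0,0],0.6]
    - [[0,0,0.005],[0,0,0],0.6]
    - [[0,0,0],[0,0,0],0.6]

```text
time_s: 28.7
eef_pos: [480.2, 14.6, -10.8]
ee_rot: [0.001, 1.0, -0.004, 0.002]
force: [-17.5, 2.2, 56.7]
grip_width: 0.6
grip_force: 28.0
```

servo_tool:
  deltas:
    - [[0,0,-0.025],[0,0,0],0.5]
    - [[0,0,-0.01],[0,0,0],0.45]
    - [[0,0,0],[0,0,0],0.4]
    - [[0,0,0],[0,0,0],0.4]

```text
time_s: 29.1
eef_pos: [478.3, 15.2, -8.8]
ee_rot: [-0.0, 1.0, -0.005, -0.001]
force: [-0.1, -0.4, -0.0]
grip_width: 0.399
grip_force: 0.0
```

```bash
python3 st.py; sed -i 's/range(100,250,5)/range(60,262,6)/; s/hs\[y,285:355\]/hs[y,265:365]/; s/i+285/i+265/' rows.py; python3 rows.py
```

```text
29.1 [478.3  15.2  -8.8] yaw x -0.009 z [-0.001  0.    -1.   ] [-0.1 -0.4 -0. ] [-0.023  0.032 -0.018] 0.3994513184862365 0.0 [-0.21  0.51  1.86 -0.    0.77  1.37]
[478.3  15.2  -8.8] [-0.001  0.    -1.   ]
60 .....................................ssssssssssssssssssssssssssssssssssssssssssss................... [569.8  18.7] [ 5.696e+02 -5.000e-01]
66 .....................................sssssssssssssssssssssssssssssssssssssssssss.................... [567.3  18.7] [ 5.672e+02 -1.000e-01]
72 .....................................sssssssssssssssssss............................................ [564.9  18.8] [564.8  10.4]
78 .....................................sssssssssssssssssss............................................ [562.4  18.8] [562.3  10.4]
84 .....................................sssssssssssssssssss............................................ [559.9  18.9] [559.8  10.4]
90 .....................................sssssssssssssssssss............................................ [557.4  18.9] [557.3  10.5]
96 .....................................sssssssssssssssssss......................
[... 4065 characters left out ...]
kkskkkkkkkkkkk....kssss.....................
255 ....................sssskk..kkkkkkkkkkkkkkkkkkk....kkssss....................
261 ...............kkkksssskkk..kkkkkkkskkkkkkkkkkk...kkksssssksk................
267 ..............ssssssssskkk..kkkkkkkkkkkkkkkkkkk...kkkkssssksss...............
273 .............skkkksssskkkkk.kkkkkkkkkkkkkkkkkkk...kkkkksssskksk..............
279 .............kkkkssssskkkkk.kkkkkkkkkkskkkkkkkk...kkkkkssssskkkk.............
285 ............kkkkkkssskkkkk..kkkkkkkkkkkkkkkkkk....kkkkksssskkkkkk............
291 .........kkkkkkkkkkksskkkk.........................kkkksskskkkkkkkkk.........
297 ........kkkkkkkkkkkkkkskkk.........................kkkkkkkkkkkkkkkkkk........
```

Image: the bow (cols 281–341) is centred between the fingers (inner faces about 277 and 350), whose tips are still at or above bow-top height. The earlier contact was the right finger landing on the cutting board's edge. At this opening it clears the board, so I'll go on down.

servo_tool:
  deltas:
    - [[0,0.005,0.025],[0,0,0],0.4]
    - [[0,0,0.02],[0,0,0],0.4]
    - [[0,0,0],[0,0,0],0.4]

```text
time_s: 29.45
eef_pos: [478.0, 14.6, -18.4]
ee_rot: [-0.001, 1.0, -0.005, -0.001]
force: [2.0, 3.5, -0.8]
grip_width: 0.395
grip_force: 1.6
```

```bash
python3 st.py; python3 rows.py | tail -14
```

```text
29.45 [478.   14.6 -18.4] yaw x -0.01 z [-0.002  0.001 -1.   ] [ 2.   3.5 -0.8] [ 0.582 -0.164  0.02 ] 0.3954283219606896 1.5808439494867343 [-0.22  0.53  1.86  0.    0.75  1.36]
tip proj [[312.0, 240.0], [312.0, 252.0], [312.0, 256.0]]
225 .................................ksssssssk...................................
231 ..............................kk.kkkkkkkkkkkk................................
237 ...........................kkkkkkkkkkkkkkkkkkkk..............................
243 ...........................kkkkkkkkkkkkkkkkkkkkk.............................
249 .....................ssssk.kkkkkkkkkkkkkkkkkkkkk...kssss.....................
255 ....................sssskk.kkkkkkkkkkkkkkkkkkkkk..kkkssss....................
261 ...............kkkksssskkk.kkkkkkkkkkkkkkkkkkkkk..kkksssssskk................
267 ...............sssssssskkk.kkkkkkkkkkkkkkkkkkkkk..kkkkssssssss...............
273 ..............kkkksssskkkk.kkkkkkkkkkkkkkkkkkkkk..kkkkssssskkkk..............
279 .............kkkkssssskkkk.kkkkkkkkkkkkkkkkkkkkk..kkkkkssssskkkk.............
285 ............kkkkkkssskkkkk.kkkkkkkkkkkkkkkkkkkkk..kkkkssssskkkkkk............
291 ........skkkkkkkkkkksskkkk.kkkkkkkkkkkkkkkkkkkk....kkkssskkkkkkkkkkk.........
297 ........kkkkkkkkkkkkkkkkkk..kkkkkkkkkkkkkkkkkk.....kkkkkkkkkkkkkkkkkk........
```

servo_tool:
  deltas:
    - [[0,0,0],[0,0,0],0.34]
    - [[0,0,0],[0,0,0],0.25]
    - [[0,0,0],[0,0,0],0.1]
    - [[0,0,0],[0,0,0],0.1]
  squeeze: 60

```text
time_s: 29.9
eef_pos: [478.3, 14.1, -17.7]
ee_rot: [-0.0, 1.0, -0.005, -0.0]
force: [0.2, 0.6, -0.9]
grip_width: 0.327
grip_force: 59.7
```

```bash
python3 st.py
```

```text
29.9 [478.3  14.1 -17.7] yaw x -0.009 z [-0.001  0.    -1.   ] [ 0.2  0.6 -0.9] [ 0.034  0.023 -0.001] 0.32679323497902635 59.688591957092285 [-0.22  0.53  1.86 -0.    0.75  1.36]
```

Gripped: 60 N at width 0.327, about 28 mm, which matches the bow. Lifting and carrying to the rest.

Run:
```python
from h import *
R,P=pose()
a=plan([478,14,75],Rdown(-0.01),n=3)
a=plan([572.5,56.7,75],Rdown(0.93),start=a,n=8)
```

```text
[[-0.001, 0.0, -0.154], [-0.0, 0.0, 0.0]], [[-0.0, 0.0, -0.155], [-0.0, 0.0, 0.0]], [[-0.001, 0.0, -0.154], [-0.0, 0.001, 0.0]], 
end [478.   14.1  74.9] 3
[[0.059, -0.027, -0.0], [0.0, -0.0, -0.075]], [[0.062, -0.02, -0.0], [0.0, -0.0, -0.075]], [[0.063, -0.013, -0.0], [0.0, -0.0, -0.075]], [[0.065, -0.005, -0.0], [0.0, -0.0, -0.075]], [[0.065, 0.002, -0.0], [0.0, -0.0, -0.075]], [[0.064, 0.01, -0.0], [0.0, -0.0, -0.074]], [[0.062, 0.018, -0.0], [0.0, -0.0, -0.075]], [[0.06, 0.024, -0.0], [0.0, -0.0, -0.074]]


end [572.5  56.7  75. ] 8
```

servo_tool:
  deltas:
    - [[0,0,-0.1],[0,0,0],0.1]
    - [[0,0,-0.18],[0,0,0],0.1]
    - [[0,0,-0.18],[0,0,0],0.1]
    - [[0,0,0],[0,0,0],0.1]

```text
time_s: 30.3
eef_pos: [480.7, 13.7, 78.3]
ee_rot: [0.001, 1.0, -0.005, 0.003]
force: [0.5, 0.3, -1.2]
grip_width: 0.326
grip_force: 59.7
```

servo_tool:
  deltas:
    - [[0.059,-0.027,0],[0,0,-0.075],0.1]
    - [[0.062,-0.02,0],[0,0,-0.075],0.1]
    - [[0.063,-0.013,0],[0,0,-0.075],0.1]
    - [[0.065,-0.005,0],[0,0,-0.075],0.1]
    - [[0.065,0.002,0],[0,0,-0.075],0.1]
    - [[0.064,0.01,0],[0,0,-0.074],0.1]
    - [[0.062,0.018,0],[0,0,-0.075],0.1]
    - [[0.06,0.024,0],[0,0,-0.074],0.1]

```text
time_s: 31.1
eef_pos: [572.9, 57.0, 73.1]
ee_rot: [-0.001, 0.893, 0.451, -0.001]
force: [0.1, 0.1, 0.0]
grip_width: 0.328
grip_force: 59.7
```

servo_tool:
  deltas:
    - [[0,0,0],[0,0,0],0.1]
    - [[0,0,0],[0,0,0],0.1]

```text
time_s: 31.3
eef_pos: [572.2, 56.8, 73.4]
ee_rot: [-0.001, 0.894, 0.447, -0.001]
force: [-0.3, -1.0, -0.9]
grip_width: 0.323
grip_force: 59.7
```

```bash
python3 st.py
cat > fk.py <<'E'
from h import *
R,P=pose();im=optics.capture('wrist');c=cam('wrist',(R,P));cv2.imwrite('pics/last.png',im)
hs=cv2.cvtColor(im,cv2.COLOR_BGR2HSV)
m=((hs[...,1]<60)&(hs[...,2]>60)).astype(np.uint8);m[240:]=0
n,l,st,ce=cv2.connectedComponentsWithStats(m)
print('pred tops',[proj(c,[[602.6+s*25*np.cos(.92)+w*18*np.sin(.92),96.5+s*25*np.sin(.92)-w*18*np.cos(.92),59]])[0].round().tolist() for s in(-1,1) for w in(-1,1)])
for i in range(1,n):
    if st[i,4]>60:print(st[i],ce[i].round())
for y in range(0,240,6):
    r=hs[y,200:440:2];print(y,''.join('k' if v<50 else ('s' if s<60 else '.') for _,s,v in r))
E
python3 fk.py
```

```text
31.3 [572.2  56.8  73.4] yaw x 0.927 z [-0.002  0.    -1.   ] [-0.3 -1.  -0.9] [-0.027  0.053  0.036] 0.3225168662947381 59.71798360347748 [-0.1   0.55  1.5  -0.    1.09  0.54]
pred tops [[282.0, 189.0], [344.0, 190.0], [281.0, 99.0], [348.0, 99.0]]
[ 280   30   69  198 5669] [315. 115.]
0 kkkkkkkkkkkkkkkkkkkkkkkkkkkkkkkkkkkkkkkkkkk.............................................................................
6 kkkkkkkkkkkkkkkkkkkkkkkkkkkkkkkkkkkkkkk.................................................................................
12 kkkkkkkkkkkkkkkkkkkkkkkkkkkkkkkkkkkk....................................................................................
18 kkkkkkkkkkkkkkkkkkkkkkkkkkkkkkkk........................................................................................
24 kkkkkkkkkkkkkkkkkkkkkkkkkkkkk...........................................................................................
30 kkkkkkkkkkkkkkkkkkkkkkkkk...........................sssssss...ssssssssssss..............................................
36 kkk.kkkkkkkkkkkkkk.kkk............................ssssssssssssssss
[... 3469 characters left out ...]
.......ssssssssss..........................................................
210 ....................................................ssssssssss..........................................................
216 ....................................................ssssssssss..........................................................
222 ....................................................ssssssssss..........................................................
228 ...................................................kkkkkkkkkkkkk........................................................
234 ...........................................kkkkkkkkkkkkkkkkkkkkkkkkkkkkk................................................
```

The forks show as level lines at rows 187 and 96, centred at column 314–315. The shank is at column 311–313, so it is aligned within about 1 mm. Lowering.

servo_tool:
  deltas:
    - [[0.01,0.005,0.04],[0,0,0],0.1]
    - [[0,0,0.06],[0,0,0],0.1]
    - [[0,0,0.06],[0,0,0],0.1]
    - [[0,0,0.05],[0,0,0],0.1]
    - [[0,0,0.02],[0,0,0],0.1]
    - [[0,0,0],[0,0,0],0.1]

```text
time_s: 31.95
eef_pos: [574.5, 57.9, 27.5]
ee_rot: [-0.001, 0.894, 0.448, -0.001]
force: [1.2, -0.2, -0.2]
grip_width: 0.325
grip_force: 59.7
```

```bash
python3 st.py
```

```text
31.95 [574.5  57.9  27.5] yaw x 0.93 z [-0.002  0.    -1.   ] [ 1.2 -0.2 -0.2] [-0.047 -0.017  0.014] 0.3249766463458128 59.71653699874878 [-0.1   0.62  1.53  0.    0.99  0.54]
```

servo_tool:
  deltas:
    - [[0,0,0.01],[0,0,0],0.1]
    - [[0,0,0.006],[0,0,0],0.1]
    - [[0,0,0],[0,0,0],0.1]

```text
time_s: 32.25
eef_pos: [575.0, 57.9, 25.2]
ee_rot: [-0.0, 0.894, 0.448, -0.0]
force: [0.5, 0.1, -1.5]
grip_width: 0.327
grip_force: 59.7
```

```bash
python3 st.py
```

```text
32.25 [575.   57.9  25.2] yaw x 0.93 z [-0.  0. -1.] [ 0.5  0.1 -1.5] [-0.054 -0.011 -0.012] 0.3270138791961621 59.72636282444 [-0.1   0.62  1.53  0.    0.99  0.54]
```

servo_tool:
  deltas:
    - [[0,0,0.007],[0,0,0],0.1]
    - [[0,0,0.006],[0,0,0],0.1]
    - [[0,0,0],[0,0,0],0.1]

```text
time_s: 32.55
eef_pos: [574.9, 58.1, 23.1]
ee_rot: [-0.0, 0.894, 0.448, -0.0]
force: [-3.9, 0.5, 5.3]
grip_width: 0.326
grip_force: 60.4
```

```bash
python3 st.py
```

```text
32.55 [574.9  58.1  23.1] yaw x 0.93 z [-0.  0. -1.] [-3.9  0.5  5.3] [ 0.365  0.445 -0.011] 0.32568661838411045 60.448408126831055 [-0.1   0.63  1.53  0.    0.98  0.54]
```

Contact with the forks (5 N). Releasing slowly, then rising straight up.

servo_tool:
  deltas:
    - [[0,0,-0.003],[0,0,0],0.34]
    - [[0,0,0],[0,0,0],0.38]
    - [[0,0,0],[0,0,0],0.45]
    - [[0,0,0],[0,0,0],0.5]
    - [[0,0,0],[0,0,0],0.5]

```text
time_s: 33.05
eef_pos: [574.8, 57.8, 22.9]
ee_rot: [-0.0, 0.894, 0.448, -0.0]
force: [1.0, 0.1, 0.0]
grip_width: 0.5
grip_force: 0.0
```

servo_tool:
  deltas:
    - [[0,0,-0.05],[0,0,0],0.5]
    - [[0,0,-0.1],[0,0,0],0.5]
    - [[0,0,-0.2],[0,0,0],0.5]
    - [[0,0,-0.2],[0,0,0],0.5]
    - [[0,0,-0.2],[0,0,0],0.5]
    - [[0,0,0],[0,0,0],0.5]
    - [[0,0,0],[0,0,0],0.5]

```text
time_s: 33.75
eef_pos: [575.1, 57.8, 174.0]
ee_rot: [0.0, 0.894, 0.448, 0.0]
force: [0.4, 0.2, -1.0]
grip_width: 0.496
grip_force: 0.0
```

```bash
python3 st.py; python3 tip.py; python3 fk.py | cut -c1-110
python3 - <<'E'
from h import *
c=cam('wrist',pose());u=np.array([np.cos(.93),np.sin(.93),0]);m=np.array([603,97.5,48])
print('pred tip,bowstart,bowend',proj(c,[m+49*u,m-37*u,m-69*u]).round().tolist())
E
```

```text
33.75 [575.1  57.8 174. ] yaw x 0.93 z [ 0.001 -0.    -1.   ] [ 0.4  0.2 -1. ] [0.019 0.034 0.035] 0.49620263815441146 0.0 [-0.1   0.45  1.38  0.    1.31  0.54]
[276 212   5   3  11] leftmost (np.int64(276), np.float64(213.0)) 118.5 latch~ 1.055 | centroid 116.4 1.086
[285 216  14   6  55] leftmost (np.int64(285), np.float64(218.5)) 82.2 latch~ 1.01 | centroid 69.4 1.158
[294 222   6   7  22] leftmost (np.int64(294), np.float64(223.5)) 48.9 latch~ 0.942 | centroid 39.6 0.969
pred tops [[292.0, 164.0], [333.0, 164.0], [291.0, 104.0], [334.0, 105.0]]
[   0    0   54   61 2168] [19. 25.]
[  52    0   76   44 2034] [88. 17.]
[610  14  25  15 155] [623.  20.]
[623  27  17   7  61] [633.  30.]
[ 291   69   45   99 1584] [314. 115.]
0 ...........................kkkkkkkkkkkkkkkkkkkkkkkkkkkkkkkkkkkkkkkkk........................................
6 .......................kkkkkkkkkkkkkkkkkkkkkkkkkkkkkkkkkkkkkkkkk............................................
12 ....................kkkkkkkkkkkkkkkkkkkkkkkkkkkkkkkkkkkkkkkkk..............................................
18 ..................k.kkkkkkkk
[... 3448 characters left out ...]
................kkkkkkkkkkkkkk..........................................
210 ..........................................................................................................
216 ..........................................................................................................
222 ..........................................................................................................
228 ..........................................................................................................
234 ..........................................................................................................
pred tip,bowstart,bowend [[313.0, 73.0], [313.0, 174.0], [313.0, 207.0]]
```

The key lies across both forks: tip at row 69, forks at rows 103 and 163, bow at rows 170–207. Mid-shank is within about 5 mm of the mark, the key is straight along the rest, and the latch is unchanged. Handing in.

```bash
python3 -c "
from rig import ctrl;print(ctrl.finish_job())"
```

```text
the job is handed in; nothing more can be done
None
```

I handed the job in at about 34 s of the 67 s limit and got no verdict back: the key lies across both forks of the dark rest (mid-shank about 3–5 mm off the mark by camera), the latch reads about 1.0–1.1 rad over the lid, and I did not measure the mug, salt shaker or tin again at the end.

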